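Hold the stencil plate flush on the tilted print stage

ROBOT

A 6-joint arm with a two-finger parallel gripper is mounted at the origin on the work surface. World frame = base frame: x ahead of the robot, y to its left, z up, the work surface at z = 0. Lengths are in mm, angles in rad, forces in N, time in s.
With the tool pointing down it reaches from about 350 to 875 mm from the base axis. Payload 4.2 kg.
Tool frame: the origin (TCP) lies midway between the tips of the shut fingers; the grasp point (between the pads) lies 19 mm behind it (arm.tcp_to_grasp is the distance from the TCP to the grasp point, in mm); z points along the fingers, y is the line along which they close (so a half turn about z gives the same grasp; the last joint's range is limited). The gripper opens to 85 mm and grips with 20 to 120 N. Pads are 22 mm wide; open, the fingers measure 114 mm over their backs; the gripper's body (76 mm by 85 mm) begins 54 mm behind the grasp point. The pads swing forward as they close: fully open they stand 13 mm farther back than shut.
Start: joints at [-0.855, 0.385, 0.008, 0, -1.194, -0.259], TCP at [275.685, -560.889, 231.312] pointing down, gripper open.
Joint ranges: [-3.14, 3.14], [-1.21, 2.06], [-1.07, 1.41], [-3.16, 2.05], [-2.99, -0.16], [-3.1, 3.1]. Speed limits (rad/s): [2.79, 2.79, 3.14, 3.14, 3.14, 3.14].

INTERFACE

Orientations are given as a unit quaternion [x, y, z, w].
In Python, from bench import arm gives the robot as it stands.
- The arm moves only by the tool arm_command, never from a script. Its argument "rows" is a list of rows, each a list of 2 entries, a list of its own where there are three numbers: the shift along the tool's x, y, z as a fraction of full scale, then the turn, a rotation vector about the tool's x, y, z as a fraction of full scale. In form: [[[x, y, z], [wx, wy, wz]], ...]. A call has 1 to 5 rows; each row is the pose to reach, as a shift and turn from the pose commanded when the call began, along the tool's axes at that moment, turning the shorter way round; what a row does not reach only later rows make up. Full scale, the value 1, is 0.25 m for a shift and 180 degrees for a turn. A row lasts 1/10 s, in which the tool goes at most 50 mm and 8.59 degrees, less where a joint would pass 70% of its speed; a pose out of reach is approached as far as the arm can. A call with a number of a shift or a turn outside -1 to 1 is refused whole. A call with a gripper value outside its range is refused whole. "grip" is the opening, from 0 (shut) to 1 (fully open), set as the call begins (left out, the last holds). The fingers move at their own pace and stop on an object; the grip force is fixed at half the most. Time passes only in rows, so rows that repeat a pose let the fingers close. It gives the time, the measured TCP pose, the force, the opening and the grip force at its end, in the units of the state.
- arm.read_state(): the state, without advancing time (a new reading comes with each control period).
- arm.get_image(name): name is "scene" or "top" or "wrist"; returns (picture, depth): 480x640x3 uint8, blue, green, red; 480x640 float32, mm along the optical axis (not along the pixel's ray), 0 where there is no reading.
- arm.camera_info(name): a dict with "fx", "fy", "cx", "cy" (pixels), "k1" (the pictures are not rectified: a ray, as slopes to the right and down, at radius r is drawn at 1 + k1 r^2 times it, then the intrinsics apply), "extrinsics" (4x4, takes a point from camera to world coordinates). Camera axes: x right, y down, z forward; pixel columns grow to the right and rows downward; lengths in mm; the calibration is good to about 2 mm. A picture is of the moment at which its call begins: read the wrist's pose just before it. camera_info takes no time and is no camera call; for the wrist camera it gives the pose at the moment of the call.
- arm.job_done(): hands the job in; it is judged then, once.
Trained networks look in the newest picture that a camera, given by its name, has taken for a name from the list of things; names that differ only in an ending like _2 or _b are one class to them, and where a whole thing is asked for, a point or a joint stands for the part that bears it (a point fixed in the world has none). Each returns a list of dicts, best first, with "score" (0 to 1); they miss things now and then, are a little off and sometimes report something else, mostly with a low value. They report only what shows in the picture. A call takes as long as a camera call. They do not tell look-alikes from the thing itself.
- arm.spot_in(camera, query): "position" ([column, row] in pixels, amid what is visible of it).
The state is a dict: "clock": time; "joints": joint angles; "joint_vel": joint speeds; "joint_efforts": joint torques, N m; "position": TCP position; "ee_rot": TCP orientation; "contact_force": force on the tool from outside, world axes, zero at the start; "wrist_torque": the same for the moment, N m; "gripper_width": finger opening in mm; "grasp_force": force on a finger pad.
Only numpy, scipy, OpenCV 4.12 (cv2) and the standard library are available. Lean on these libraries where they do the work, as an engineer would, in place of code of your own. Each camera call takes 0.05 s, during which the arm holds its last target. There are 200 camera calls.

TASK

First raise the hinged platen of the print stage by its upright post until it slopes at 25 degrees, level with the sloped edge of the aluminium cheek beside it, leaving the stencil plate on the bench meanwhile. Then pick up the stencil plate by its wooden block and hold it flush against the middle of the sloped platen, its long side running straight up the slope, with a light push of about 8 newtons that does not shift the tilt. Finish while still gripping and pushing the plate there, and leave the jars, tools and other things on the bench where they are.

Things in the scene. Friction and masses are not known exactly. Their poses are not given: they have to be found in the camera images.
- stage: the print stage: a fixed dark steel base 220 x 210 x 12 mm carrying the hinged platen. Origin: centre of its underside on the bench. x points up the slope (away from the robot), y to the left (towards the platen's post), z up. The hinge line runs along y at x = -80 mm, z = 50 mm. A fixed aluminium cheek (10 mm thick) at y = -98 mm, just beyond the platen's right edge, has its top edge sloping at 25 degrees, where the platen's face lies when set right.
- platen (a joint): tilt of the platen in rad: 0 is level, growing as the far edge (away from the robot) rises; range 0 to 0.75; 25 degrees is 0.436. Starts low, 0.02 to 0.20. The hinge is stiff (about 2 N m of friction, about 20 N of pull at the post to raise it) and stays where it is left; a push above about 18 N on the middle of the face makes it sag.
- platen_face (a point): the centre of the platen's upper face, a plain steel plate 160 mm (x, up the slope) x 170 mm (y) x 12 mm thick. z is the face's outward normal, which leans towards the robot as the platen tilts; the hinge is 80 mm down the slope (-x) from here, in the plane of the face.
- platen_post (a point): the top end of the platen's post, a square steel bar 14 x 14 mm that stands 60 mm above the plane of the face, normal to it, just outside the platen's left edge; axes as for the face. In the face's axes it is at x = 50 mm, y = 115 mm, z = 60 mm from the face centre, 130 mm up the slope from the hinge line. It is joined to the platen by a bracket below the plane of the face, so all 60 mm are free to be pinched from above across y. It turns about the hinge with the platen.
- plate: the stencil plate: a loose flat aluminium plate 110 mm (x) x 90 mm (y) x 6 mm with a wooden grip block 50 mm (x) x 24 mm (y) standing on its middle up to 50 mm above the plate's underside; about 150 g (up to 180 g). Origin: centre of the underside; z up out of the block. Starts flat on the bench to the right of the stage. Either end may point up the slope.
- jar_a: closed ink jar, 68 mm across, 100 mm tall; origin at the underside; to be left alone
- jar_b: closed ink jar, 68 mm across, 100 mm tall; origin at the underside; to be left alone
- jar_c: small closed ink jar, 52 mm across, 80 mm tall; origin at the underside; to be left alone
- offcut: wooden offcut lying on the bench, 90 x 45 x 22 mm; to be left alone
- ink_knife: ink knife (spatula) lying on the bench, 280 mm long (x), blade 65 mm wide, up to 20 mm tall; to be left alone
- tin: open metal cup, 72 mm across, 85 mm tall; origin at the underside; to be left alone
Mind the look-alikes: they are no part of the job. Leave any blue or pink look-alike of the plate alone.

How it is judged (in metres and radians):
On the way:
1. the platen is set at 25 degrees, give or take 4, while the plate still lies on the bench (value of joint platen between 0.36 and 0.51 rad and distance of plate from where it was at the start of the episode below 0.04 m and velocity of joint platen between -0.05 and 0.05 rad/s), for 0.3 s.
At the end, for the whole second after the job is handed in: The platen is at 25 degrees (0.36 to 0.51 rad); the plate, block up and still gripped, rests on it: parallel within 2 degrees, gap under 3 mm, centred within 20 mm along and across, long side within 11 degrees of straight up the slope, pressed with 3 to 20 N, at rest (value of joint platen between 0.36 and 0.51 rad and angle between the z axis of plate and the z axis of platen_face, either way round below 0.035 rad and angle between plate's own z axis and vertical below 1 rad and angle between the x axis of plate and the x axis of platen_face, either way round below 0.2 rad and x of plate in the frame of platen_face between -0.02 and 0.02 m and y of plate in the frame of platen_face between -0.02 and 0.02 m and z of plate in the frame of platen_face between -0.003 and 0.003 m and contact force between plate and stage between 3 and 20 N and contact force between the fingers and plate above 3 N and linear speed of plate below 0.02 m/s); the arm keeps its last pose, push and grip.
It fails at once if the plate is pressed hard on the stage (over 40 N) (contact force between plate and stage above 40 N).
It fails at once if a bystander is shoved by over 30 mm (distance of any of jar_a, jar_b, jar_c, offcut, ink_knife, tin from where it was at the start of the episode above 0.03 m).
It fails at once if a jar or the cup is tipped (angle between any of jar_a, jar_b, jar_c, tin's own z axis and vertical above 0.5 rad).
It also fails if it takes over 48 s, if anything falls off the work surface, if the arm or the gripper's body presses on something with over 40 N, if the wrist force passes 120 N, or if a joint passes its speed limit or range.

## Working session

There is one attempt and no reset: what is moved stays moved. The work goes in short steps, Python scripts to look and compute and a tool call to move; the robot and the scene stay as the last step left them, time stands still between calls to the robot, and variables do not carry over. Pictures are saved under pics/ and viewed, at most 10 in all, crops included, and the job is handed in when it is done.

Besides the shell and the picture viewer there is one more tool, called after "Call:" as name([rows], argument=value, ...), one row to a line, values as JSON. arm_command: Moves the arm, as the interface text tells. Shift numbers are shares of 0.25 m and turn numbers shares of 180 degrees, none past 1 either way. Its arguments: {"type":"object","properties":{"rows":{"type":"array","items":{"type":"array"}},"grip":{"type":"number"}},"required":["rows"]}

```bash
mkdir -p pics; ls; cat > h.py <<'E'
import numpy as np, cv2
from scipy.spatial.transform import Rotation as R
from bench import arm
np.set_printoptions(precision=4,suppress=True)
def world(name,px,depth,info=None):
    """pixels (N,2), depths (N) -> world points"""
    c=info or arm.camera_info(name); px=np.atleast_2d(np.float32(px))
    K=np.array([[c['fx'],0,c['cx']],[0,c['fy'],c['cy']],[0,0,1.]])
    n=cv2.undistortPoints(px.reshape(-1,1,2).astype(np.float64),K,np.array([c['k1'],0,0,0.])).reshape(-1,2)
    d=np.ravel(depth); P=np.c_[n*d[:,None],d,np.ones(len(d))]
    return (P@np.array(c['extrinsics']).T)[:,:3]
def cloud(name,dep,info=None):
    v,u=np.mgrid[0:480,0:640]; m=dep>0
    out=np.full((480,640,3),np.nan); out[m]=world(name,np.c_[u[m],v[m]],dep[m],info); return out
E
python3 - <<'E'
from h import *
s=arm.read_state(); print({k:np.round(v,3) for k,v in s.items()})
for n in ['top','scene']:
    im,d=arm.get_image(n); cv2.imwrite(f'pics/{n}0.png',im); np.save(f'{n}0.npy',d)
    for q in ['stage','platen_post','plate']:
        for r in arm.spot_in(n,q)[:3]:
            u,v=np.int32(r['position']); print(n,q,round(r['score'],2),u,v,world(n,[[u,v]],[d[v,u]])[0])
E
```

```text
pics
{'clock': np.float64(0.0), 'joints': array([-0.855,  0.386,  0.007, -0.001, -1.194, -0.259]), 'joint_vel': array([ 0.001, -0.001, -0.001, -0.   , -0.001, -0.002]), 'joint_efforts': array([  0.   , -39.229,  18.84 ,   4.186,  -0.005,  -0.   ]), 'position': array([ 275.446, -560.378,  230.223]), 'ee_rot': array([-0.226,  0.974,  0.001, -0.   ]), 'contact_force': array([-0.062,  0.539, -0.452]), 'wrist_torque': array([0.021, 0.026, 0.026]), 'grasp_force': np.float64(0.0), 'gripper_width': np.float64(85.045)}
top stage 0.85 241 250 [522.5553 129.371   58.4361]
top stage 0.5 242 248 [528.1278 125.4417  65.1113]
top platen_post 0.92 238 247 [532.2398 139.5867  57.6348]
top plate 0.95 230 322 [292.1489 158.1571  45.1392]
top plate 0.8 233 185 [740.4061 166.6041  48.4144]
top plate 0.73 359 255 [ 514.1136 -250.1023   52.1514]
scene stage 0.85 411 293 [562.1492 140.901   67.5132]
scene platen_post 0.87 417 285 [528.9031 145.765   57.9562]
scene plate 0.92 278 236 [ 536.2956 -244.1267   39.5397]
scene plate 0.91 448 233 [311.3773 165.0381  21.783 ]
scene plate 0.81 169 191 [ 525.6521 -631.294    26.53  ]
```

View pics/top0.png

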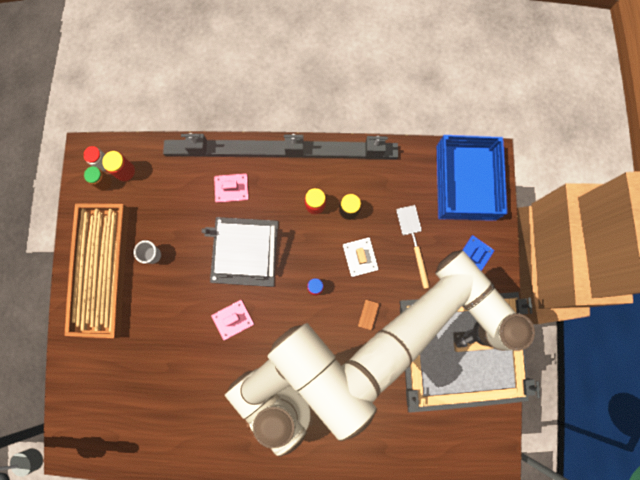

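View pics/scene0.png

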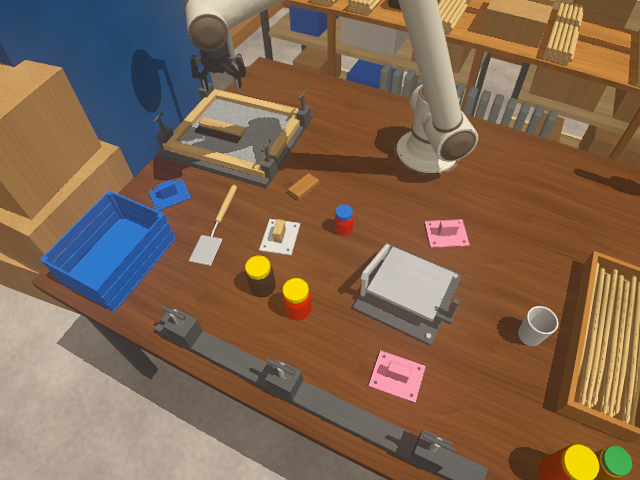

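The top view shows four plate-like things: pink at (231,187), pink at (232,320), blue at (478,252), and a bare-metal one with a wooden block at (361,257). The last fits: it is aluminium, has a wooden grip and lies to the right of the stage. The stage is at (245,251) with its post at (209,232), and the cheek is on its right. I'll confirm with a crop and measure from depth.

```bash
python3 - <<'E'
from h import *
im=cv2.imread('pics/top0.png'); d=np.load('top0.npy'); C=cloud('top',d)
cv2.imwrite('pics/crop0.png',cv2.resize(im[205:300,195:395],(800,380),interpolation=cv2.INTER_CUBIC))
hsv=cv2.cvtColor(im,cv2.COLOR_BGR2HSV)
# platen plane
reg=np.zeros((480,640),bool); reg[228:272,222:266]=1
P=C[reg&~np.isnan(C[...,0])]; c=np.median(P,0)
for _ in range(4):
    A=np.c_[P[:,:2],np.ones(len(P))]; w=np.linalg.lstsq(A,P[:,2],rcond=None)[0]; r=P[:,2]-A@w; k=abs(r)<4; P=P[k]
n=np.array([-w[0],-w[1],1]);n/=np.linalg.norm(n)
print('plane',w,'n',n,'tilt',np.arccos(n[2]),'yaw from n',np.arctan2(-n[1],-n[0]),len(P),r.std())
# light pixels connected -> platen rectangle
for nm,(u0,u1,v0,v1),lo in [('platen',(205,285,212,292),150),('plate',(335,390,230,285),150)]:
    sub=im[v0:v1,u0:u1]; m=((sub.min(2)>lo)&(np.ptp(sub.astype(int),axis=2)<40)).astype(np.uint8)
    num,l,st,ce=cv2.connectedComponentsWithStats(m); i=1+np.argmax(st[1:,4])
    v,u=np.where(l==i); pts=C[v+v0,u+u0]; pts=pts[~np.isnan(pts[:,0])]
    rc=cv2.minAreaRect(pts[:,:2].astype(np.float32)); print(nm,st[i],rc,np.median(pts,0)); print(cv2.boxPoints(rc))
# wood block
sub=hsv[230:285,335:390]; m=(sub[...,1]>80)&(sub[...,2]>150); v,u=np.where(m); pts=C[v+230,u+335]; pts=pts[pts[:,2]>35]
print('block',len(pts),pts.mean(0),cv2.minAreaRect(pts[:,:2].astype(np.float32)))
# post
print('heights near post'); 
for v in range(226,240): print(v,[tuple(np.int32(C[v,u])) for u in range(202,216,2)])
for q in ['jar','jar_c','tin','offcut','ink_knife']: pass
E
```

```text
plane [ 0.127  -0.0093 -5.2281] n [-0.126   0.0093  0.992 ] tilt 0.12665512333595094 yaw from n -0.07331044036574313 1273 2.1902382553849837
platen [   9    7   61   58 2952] ((536.6347045898438, 123.60433197021484), (203.21839904785156, 184.1889190673828), 87.49588775634766) [525.3032 120.41    60.4058]
[[440.1888  26.1159]
 [624.2018  18.0685]
 [633.0807 221.0928]
 [449.0676 229.1402]]
plate [  8   7  35  40 811] ((515.796875, -257.9591369628906), (113.51799011230469, 93.2494888305664), 16.309616088867188) [ 511.7437 -254.1331    6.2999]
[[ 448.2284 -229.1502]
 [ 474.4155 -318.6471]
 [ 583.3654 -286.7681]
 [ 557.1783 -197.2711]]
block 98 [ 512.5916 -256.8274   50.1004] ((512.9679565429688, -257.52960205078125), (45.949371337890625, 21.01203155517578), 15.63904857635498)
heights near post
226 [(np.int32(609), np.int32(272), np.int32(3)), (np.int32(609), np.int32(266), np.int32(0)), (np.int32(610), np.int32(260), np.int32(-2)), (np.int32(610), np.int32(253), np.int32(0)), (np.int32(610), np.int32(246), np.int32(0)), (np.int32(610), np.int32(238), np.int32(2)), (np.int32(610), np.int3
[... 3680 characters left out ...]
p.int32(569), np.int32(272), np.int32(-4)), (np.int32(568), np.int32(263), np.int32(2)), (np.int32(568), np.int32(256), np.int32(4)), (np.int32(569), np.int32(250), np.int32(0)), (np.int32(567), np.int32(241), np.int32(9)), (np.int32(570), np.int32(238), np.int32(-5)), (np.int32(567), np.int32(227), np.int32(14))]
239 [(np.int32(565), np.int32(271), np.int32(-1)), (np.int32(565), np.int32(263), np.int32(3)), (np.int32(566), np.int32(258), np.int32(-4)), (np.int32(565), np.int32(249), np.int32(5)), (np.int32(566), np.int32(244), np.int32(-1)), (np.int32(566), np.int32(237), np.int32(-2)), (np.int32(565), np.int32(228), np.int32(7))]<stdin>:23: RuntimeWarning: invalid value encountered in cast
```

View pics/crop0.png

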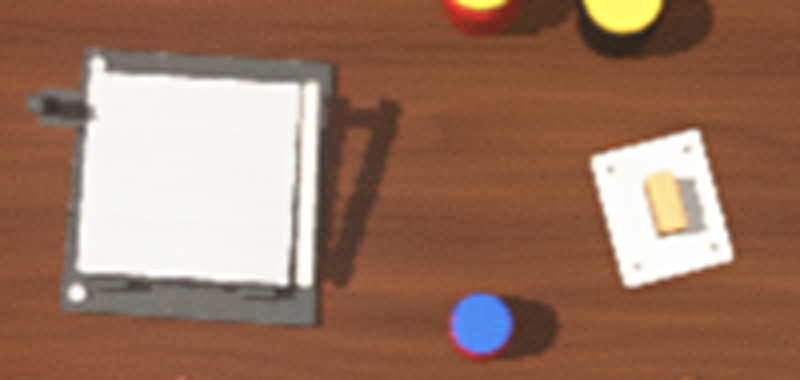

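The crop confirms the bare aluminium plate with its wooden block at crop pixel (665,205). The platen, its post (crop 60,105) and the cheek (crop 308,180) show on the stage. Next I'll hover over the stage and measure from near.

```bash
cat >> h.py <<'E'
def tool(yaw,tilt=0,flip=False):
    """tool pose over a face with given yaw and slope: z=-normal, y along +-face y"""
    F=R.from_euler('z',yaw)*R.from_euler('y',-tilt)      # face axes
    T=F*R.from_euler('x',np.pi)                          # x->x, y->-y, z->-z
    return T*R.from_euler('z',np.pi) if flip else T
def go(p,T,frm=None):
    s=arm.read_state(); p0,R0=frm or (np.array(s['position']),R.from_quat(s['ee_rot']))
    sh=R0.inv().apply(np.array(p)-p0)/250; tu=(R0.inv()*T).as_rotvec()/np.pi
    print('from',p0,'shift',sh,'turn',tu,'rows',np.linalg.norm(sh)*5,np.degrees(np.linalg.norm(tu)*np.pi)/8.59)
E
python3 - <<'E'
from h import *
s=arm.read_state(); T=R.from_quat(s['ee_rot']).as_matrix(); print(T)
c=arm.camera_info('wrist'); E=np.array(c['extrinsics']); print('cam in tool',T.T@(E[:3,3]-s['position']), T.T@E[:3,:3], c['fx'])
for f in (0,1): go([500,150,300],tool(-.06,.127,f))
E
```

```text
[[-0.8975 -0.4411 -0.0002]
 [-0.4411  0.8975  0.0003]
 [ 0.      0.0003 -1.    ]]
cam in tool [  80.2941   -0.493  -142.8402] [[ 0.0007 -0.9501 -0.3119]
 [ 1.      0.0006  0.0003]
 [-0.0001 -0.3119  0.9501]] 379.6247209891269
from [ 275.658  -560.8202  231.1433] shift [-2.0594  2.1561 -0.2748] turn [ 0.0531  0.0142 -0.834 ] rows 14.971118297746404 17.514837578434264
from [ 275.658  -560.8202  231.1433] shift [-2.0594  2.1561 -0.2748] turn [ 0.0105 -0.0396  0.1643] rows 14.971118297746404 3.5474713782839746
```

Call:
arm_command([
  [[-0.66,0.69,-0.28],[0,0,0]],
  [[-0.66,0.69,-0.28],[0,0,0]],
  [[-0.66,0.69,-0.28],[0,0,0]],
  [[-0.66,0.69,-0.28],[0,0,0]],
  [[-0.66,0.69,-0.28],[0,0,0]],
])

```text
clock: 0.9
position: [347.8, -331.5, 302.1]
ee_rot: [-0.226, 0.974, -0.0, 0.0]
contact_force: [1.4, -0.2, 0.2]
gripper_width: 85.5
grasp_force: 0.0
```

Call:
arm_command([
  [[-0.68,0.72,0],[0,0,0]],
  [[-0.68,0.72,0],[0,0,0]],
  [[-0.68,0.72,0],[0,0,0]],
  [[-0.68,0.72,0],[0,0,0]],
  [[-0.68,0.72,0],[0,0,0]],
])

```text
clock: 1.4
position: [420.9, -94.7, 301.9]
ee_rot: [-0.227, 0.974, -0.0, 0.001]
contact_force: [1.5, -0.8, 0.5]
gripper_width: 85.2
grasp_force: 0.0
```

Call:
arm_command([
  [[-0.7,0.66,0],[0,0,0.165]],
  [[-0.7,0.66,0],[0,0,0.165]],
  [[-0.7,0.66,0],[0,0,0.165]],
  [[-0.7,0.66,0],[0,0,0.165]],
  [[-0.7,0.66,0],[0,0,0.165]],
])

```text
clock: 1.9
position: [503.3, 124.8, 301.7]
ee_rot: [0.032, 1.0, 0.0, 0.0]
contact_force: [1.0, -0.6, -0.3]
gripper_width: 85.5
grasp_force: 0.0
```

```bash
python3 - <<'E'
from h import *
c=arm.camera_info('wrist'); im,d=arm.get_image('wrist'); C=cloud('wrist',d,c); np.save('w1.npy',C)
cv2.imwrite('pics/w1.png',im)
for q in ['platen_post','platen_face']:
    for r in arm.spot_in('wrist',q)[:2]: u,v=np.int32(r['position']); print(q,r['score'],u,v,C[v,u])
ok=~np.isnan(C[...,0]); X=C[ok]
P=X[(abs(X[:,0]-530)<65)&(abs(X[:,1]-124)<70)]
for _ in range(4):
    A=np.c_[P[:,:2],np.ones(len(P))]; w=np.linalg.lstsq(A,P[:,2],rcond=None)[0]; r=P[:,2]-A@w; P=P[abs(r)<5]
n=np.array([-w[0],-w[1],1]);n/=np.linalg.norm(n); print('tilt',np.arccos(n[2]),'yaw',np.arctan2(-n[1],-n[0]),w,r.std(),len(P))
t=X[(abs(X[:,0]-571)<45)&(abs(X[:,1]-239)<40)]; hi=t[(t[:,2]>112)&(t[:,2]<140)]
print('post top',len(hi),hi.mean(0),np.percentile(hi,[3,97],axis=0),cv2.minAreaRect(hi[:,:2].astype(np.float32)))
# platen pixels by plane: height from plane
h=X[:,2]-(np.c_[X[:,:2],np.ones(len(X))]@w); pl=X[(abs(h)<4)&(abs(X[:,0]-530)<140)&(abs(X[:,1]-124)<130)]
print('platen',cv2.minAreaRect(pl[:,:2].astype(np.float32)),np.median(pl,0),np.percentile(pl,[1,99],axis=0))
E
```

```text
platen_post 0.88 322 212 [522.6642 130.6055  58.3106]
platen_face 0.87 321 213 [523.1846 129.496   60.2079]
tilt 1.2773768650575934 yaw 3.0886787191779796 [  -3.3051    0.175  1934.8067] 2.774341010311301 1065
post top 315 [571.6402 239.3039 123.231 ] [[566.233  233.707  112.7843]
 [578.6567 247.133  127.2915]] ((573.103271484375, 240.59463500976562), (14.205741882324219, 14.775007247924805), 89.7353744506836)
platen ((534.7803344726562, 128.13131713867188), (96.16775512695312, 235.57717895507812), 2.2653064727783203) [495.9139 120.2154 320.6774] [[488.8258  25.0397  33.0343]
 [578.1991 242.9867 335.4096]]
```

View pics/w1.png

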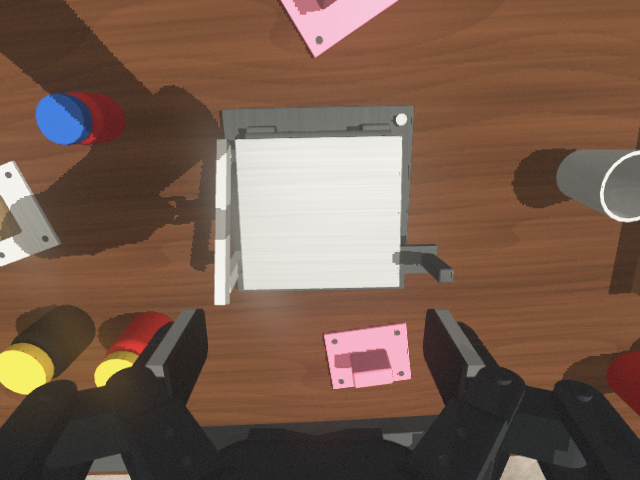

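The wrist view shows the platen with corners at (236,139), (403,136), (402,287) and (243,289). The post top is at (447,275) and the base's near corners are at (222,112) and (412,106). The fingers got into my plane fit, so I'll refit with a height limit.

```bash
cat >> h.py <<'E'
def measure(C,im):
    """platen plane and outline, from a wrist cloud"""
    X=C.reshape(-1,3); X=X[~np.isnan(X[:,0])]; X=X[X[:,2]<150]
    P=X[(abs(X[:,0]-530)<60)&(abs(X[:,1]-124)<65)&(X[:,2]>40)]
    for _ in range(5):
        A=np.c_[P[:,:2],np.ones(len(P))]; w=np.linalg.lstsq(A,P[:,2],rcond=None)[0]; r=P[:,2]-A@w; P=P[abs(r)<3*r.std()+.5]
    n=np.array([-w[0],-w[1],1]);n/=np.linalg.norm(n)
    m=(im.min(2)>175).astype(np.uint8); k,l,st,ce=cv2.connectedComponentsWithStats(cv2.erode(m,np.ones((3,3))))
    return w,n,np.arccos(n[2]),np.arctan2(-n[1],-n[0]),r.std(),len(P)
def onplane(px,w,c):
    """pixels -> points on plane z=w0 x+w1 y+w2"""
    a=world('wrist',px,np.ones(len(px)),c); o=np.array(c['extrinsics'])[:3,3]; d=a-o
    t=(w[0]*o[0]+w[1]*o[1]+w[2]-o[2])/(d[:,2]-w[0]*d[:,0]-w[1]*d[:,1]); return o+d*t[:,None]
E
python3 - <<'E'
from h import *
C=np.load('w1.npy'); im=cv2.imread('pics/w1.png'); c=arm.camera_info('wrist')
w,n,t,y,s,k=measure(C,im); print(w,t,y,s,k)
q=onplane(np.float32([[236,139],[403,136],[402,287],[243,289]]),w,c); print(q,q.mean(0))
print('sides',[(np.linalg.norm(q[i]-q[(i+1)%4]),q[(i+1)%4]-q[i]) for i in range(4)])
b=onplane(np.float32([[222,112],[412,106]]),[0,0,12],c); print('base',b,b[1]-b[0])
p=onplane(np.float32([[447,275]]),[0,0,124],c); print('post',p)
e=C[140:300,218:226].reshape(-1,3); print('cheek slope',np.polyfit(e[:,0],e[:,2],1),np.polyfit(e[:,0],e[:,1],1))
E
```

```text
[ 0.1256 -0.0055 -5.1302] 0.12511014709108773 -0.043418149338607145 0.7875161986114719 14118
[[443.3485  48.3304  50.312 ]
 [449.9893 216.408   50.2289]
 [607.4685 213.1465  70.0337]
 [600.0139  40.8833  70.0374]] [525.205 129.692  60.153]
sides [(np.float64(168.2087942852524), array([  6.6408, 168.0776,  -0.0831])), (np.float64(158.75324071437936), array([157.4793,  -3.2614,  19.8048])), (np.float64(172.4244734702919), array([  -7.4547, -172.2632,    0.0037])), (np.float64(158.07784284105057), array([-156.6654,    7.4471,  -19.7254]))]
base [[415.9004  28.5638  12.    ]
 [421.4455 234.3026  12.    ]] [  5.5451 205.7388   0.    ]
post [[571.2348 242.338  124.    ]]
 ** On entry to DLASCL parameter number  4 had an illegal value
 ** On entry to DLASCL parameter number  4 had an illegal value
 ** On entry to DLASCL parameter number  4 had an illegal value
 ** On entry to DLASCL parameter number  4 had an illegal value
 ** On entry to DLASCL parameter number  5 had an illegal value
 ** On entry to DLASCL parameter number  4 had an illegal valueTraceback (most recent call last):
  File "<stdin>", line 8, in <module>
    c, resids, rank, s = lstsq(lhs, rhs, rcond)
                         ~~~~~^^^^^^^^^^^^^^^^^
    x, resids, rank, s = _umath_linalg.lstsq(a, b, rcond,
                         ~~~~~~~~~~~~~~~~~~~^^^^^^^^^^^^^
                                             signature=signature)
                                             ^^^^^^^^^^^^^^^^^^^^
    raise LinAlgError("SVD did not converge in Linear Least Squares")
numpy.linalg.LinAlgError: SVD did not converge in Linear Least Squares
```

```bash
cat >> h.py <<'E'
YAW=-.037; H=np.array([445.9,132.6,50.2])   # hinge midpoint
def face(tilt,p):
    """face coords (mm, from centre) -> world, at tilt"""
    F=R.from_euler('z',YAW)*R.from_euler('y',-tilt); return H+F.apply(np.array(p)+[80,0,0])
E
python3 - <<'E'
from h import *
T=tool(YAW,.125,True)
print(face(.125,[0,0,0]),face(.125,[50,115,60]))
a=face(.125,[50,115,111]); g=face(.125,[50,115,21]); print(a,g); go(a,T)
frm=(g,T)
for t in np.linspace(.125,.44,6)[1:]: go(face(t,[50,115,21]),tool(YAW,t,True),frm)
E
```

```text
[525.2215 129.6638  60.174 ] [571.5761 243.0266 125.9396]
[565.222  243.2618 176.5417] [576.4351 242.8468  87.2439]
from [503.5048 125.2389 300.4776] shift [-0.2197  0.4859  0.4952] turn [-0.0006 -0.0402 -0.0066] rows 3.638600461433973 0.8531089163368499
from [576.4351 242.8468  87.2439] shift [ 0.0063 -0.     -0.0326] turn [ 0.     -0.0201  0.    ] rows 0.16589595253666262 0.42021351680141894
from [576.4351 242.8468  87.2439] shift [ 0.0147  0.     -0.0647] turn [ 0.     -0.0401  0.    ] rows 0.331627308425182 0.8404270336028375
from [576.4351 242.8468  87.2439] shift [ 0.025  -0.     -0.0962] turn [ 0.     -0.0602  0.    ] rows 0.49702963432493424 1.2606405504042562
from [576.4351 242.8468  87.2439] shift [ 0.0374 -0.     -0.127 ] turn [ 0.     -0.0802  0.    ] rows 0.6619388233483049 1.6808540672056747
from [576.4351 242.8468  87.2439] shift [ 0.0516  0.     -0.157 ] turn [ 0.     -0.1003  0.    ] rows 0.8261912578822899 2.101067584007093
```

Call:
arm_command([
  [[-0.22,0.486,0.495],[0,-0.04,-0.007]],
  [[-0.22,0.486,0.495],[0,-0.04,-0.007]],
  [[-0.22,0.486,0.495],[0,-0.04,-0.007]],
  [[-0.22,0.486,0.495],[0,-0.04,-0.007]],
  [[-0.22,0.486,0.495],[0,-0.04,-0.007]],
], grip=0.55)

```text
clock: 2.55
position: [564.6, 240.7, 173.2]
ee_rot: [0.019, 0.998, -0.004, 0.06]
contact_force: [-0.3, 0.4, -0.1]
gripper_width: 46.8
grasp_force: 0.0
```

```bash
python3 - <<'E'
from h import *
c=arm.camera_info('wrist'); im,d=arm.get_image('wrist'); cv2.imwrite('pics/w2.png',im); C=cloud('wrist',d,c); X=C[~np.isnan(C[...,0])]
t=X[(abs(X[:,0]-571)<30)&(abs(X[:,1]-242)<30)]; hi=t[(t[:,2]>112)&(t[:,2]<135)]
print('post top',len(hi),np.median(hi,0) if len(hi) else '',face(.125,[50,115,60]))
go(face(.125,[50,115,21]),tool(YAW,.125,True))
E
```

```text
post top 762 [569.9748 240.6901 125.3782] [571.5761 243.0266 125.9396]
from [564.8594 240.0442 175.4491] shift [-0.0025  0.0146  0.3557] turn [-0.0015 -0.0009 -0.0006] rows 1.780113558729085 0.038851662841125914
```

View pics/w2.png

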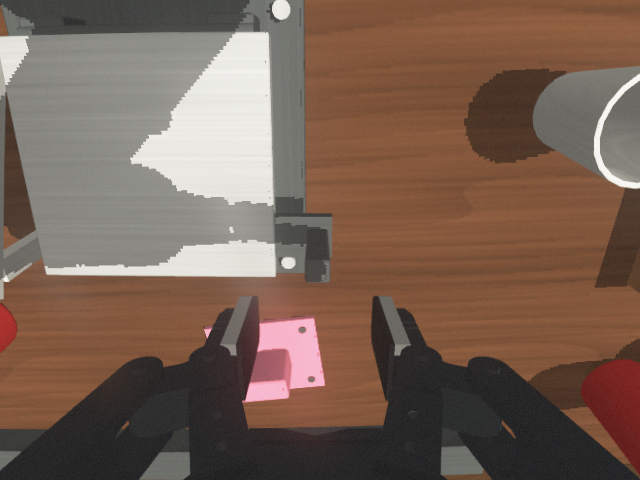

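The post top at (317,270) lies midway between the fingers (about 247 to 385), so I go straight down and close.

Call:
arm_command([
  [[0,0.004,0.36],[0,0,0]],
  [[0,0.004,0.36],[0,0,0]],
  [[0,0.004,0.36],[0,0,0]],
  [[0,0.004,0.36],[0,0,0]],
])

```text
clock: 3.0
position: [577.4, 240.4, 90.1]
ee_rot: [0.02, 0.998, -0.002, 0.064]
contact_force: [0.0, 0.1, -0.3]
gripper_width: 47.0
grasp_force: 0.0
```

Call:
arm_command([
  [[0,0,0],[0,0,0]],
  [[0,0,0],[0,0,0]],
  [[0,0,0],[0,0,0]],
  [[0,0,0],[0,0,0]],
  [[0,0,0],[0,0,0]],
], grip=0)

```text
clock: 3.5
position: [577.8, 241.2, 91.3]
ee_rot: [0.02, 0.998, -0.001, 0.064]
contact_force: [-0.7, -3.4, 7.1]
gripper_width: 13.0
grasp_force: 59.6
```

Call:
arm_command([
  [[0.006,0,-0.033],[0,-0.02,0]],
  [[0.015,0,-0.065],[0,-0.04,0]],
  [[0.025,0,-0.096],[0,-0.06,0]],
  [[0.037,0,-0.127],[0,-0.08,0]],
  [[0.052,0,-0.157],[0,-0.1,0]],
])

```text
clock: 4.0
position: [558.9, 241.7, 129.2]
ee_rot: [0.012, 0.979, -0.004, 0.202]
contact_force: [-8.9, 16.3, -43.1]
gripper_width: 13.1
grasp_force: 58.9
```

Call:
arm_command([
  [[0,0,0],[0,0,0]],
  [[0,0,0],[0,0,0]],
  [[0,0,0],[0,0,0]],
])

```text
clock: 4.3
position: [557.7, 241.8, 130.3]
ee_rot: [0.013, 0.979, -0.004, 0.202]
contact_force: [-19.6, 10.9, -13.5]
gripper_width: 12.8
grasp_force: 62.9
```

```bash
python3 - <<'E'
from h import *
s=arm.read_state(); T=R.from_quat(s['ee_rot']).as_matrix(); print('tool tilt',np.arcsin(T[0,2]/np.cos(YAW)), s['position'])
from scipy.optimize import minimize_scalar
d=minimize_scalar(lambda t:np.linalg.norm((face(t,[50,115,21])-s['position'])[[0,2]]),bounds=(0,.7)); print(d.x,face(d.x,[50,115,21]))
c=arm.camera_info('wrist'); im,d=arm.get_image('wrist'); cv2.imwrite('pics/w3.png',im); C=cloud('wrist',d,c)
X=C[~np.isnan(C[...,0])]; P=X[(X[:,0]>455)&(X[:,0]<580)&(X[:,1]>70)&(X[:,1]<190)&(X[:,2]>40)&(X[:,2]<140)]
for _ in range(5):
    A=np.c_[P[:,:2],np.ones(len(P))]; w=np.linalg.lstsq(A,P[:,2],rcond=None)[0]; r=P[:,2]-A@w; P=P[abs(r)<3*r.std()+.3]
print('plane',w,np.arctan(np.hypot(w[0],w[1])),np.arctan2(w[1],w[0]),r.std(),len(P))
E
```

```text
tool tilt 0.40727943482404316 [557.674  241.8179 130.2692]
0.47962369658687015 [555.7233 243.6134 128.8184]
plane [   0.482    -0.0199 -162.3624] 0.44943914773244387 -0.04131223831017525 0.7118278519296158 60774
```

The platen measures 0.449 rad, inside the window. I'll let go of the post, back off along it and re-measure from above.

Call:
arm_command([
  [[0,0,0],[0,0,0]],
  [[0,0,0],[0,0,0]],
  [[0,0,0],[0,0,0]],
  [[0,0,0],[0,0,0]],
], grip=0.55)

```text
clock: 4.75
position: [564.5, 241.0, 137.2]
ee_rot: [0.017, 0.978, -0.004, 0.208]
contact_force: [0.1, 0.4, 0.9]
gripper_width: 47.2
grasp_force: 0.0
```

Call:
arm_command([
  [[0,0,-0.7],[0,0,0]],
  [[0,0,-0.7],[0,0,0]],
  [[0,0,-0.7],[0,0,0]],
  [[0,0,-0.7],[0,0,0]],
  [[0,0,-0.7],[0,0,0]],
])

```text
clock: 5.25
position: [493.5, 245.3, 302.0]
ee_rot: [0.017, 0.977, -0.0, 0.211]
contact_force: [0.8, 0.0, 1.0]
gripper_width: 47.1
grasp_force: 0.0
```

```bash
python3 - <<'E'
from h import *
c=arm.camera_info('wrist'); im,d=arm.get_image('wrist'); cv2.imwrite('pics/w4.png',im); C=cloud('wrist',d,c); np.save('w4.npy',C)
X=C[~np.isnan(C[...,0])]; P=X[(X[:,0]>455)&(X[:,0]<580)&(X[:,1]>70)&(X[:,1]<190)&(X[:,2]>40)&(X[:,2]<140)]
for _ in range(5):
    A=np.c_[P[:,:2],np.ones(len(P))]; w=np.linalg.lstsq(A,P[:,2],rcond=None)[0]; r=P[:,2]-A@w; P=P[abs(r)<3*r.std()+.3]
print('plane',w,np.arctan(np.hypot(w[0],w[1])),np.arctan2(w[1],w[0]),r.std(),len(P))
go([500,80,300],tool(.285,0,True)); go([512.7,-257.2,150],tool(.28,0,True))
E
```

```text
plane [   0.4815   -0.0203 -162.11  ] 0.4491200329085926 -0.04203668590699394 0.8541233602164516 21036
from [493.121  244.3038 298.8814] shift [-0.0482 -0.6559  0.0146] turn [-0.0205  0.1328 -0.1003] rows 3.2890305783801077 3.5141756265339668
from [493.121  244.3038 298.8814] shift [ 0.1067 -2.0039  0.5983] turn [-0.0201  0.1329 -0.0987] rows 10.470053470435571 3.4943325121179276
```

View pics/w4.png

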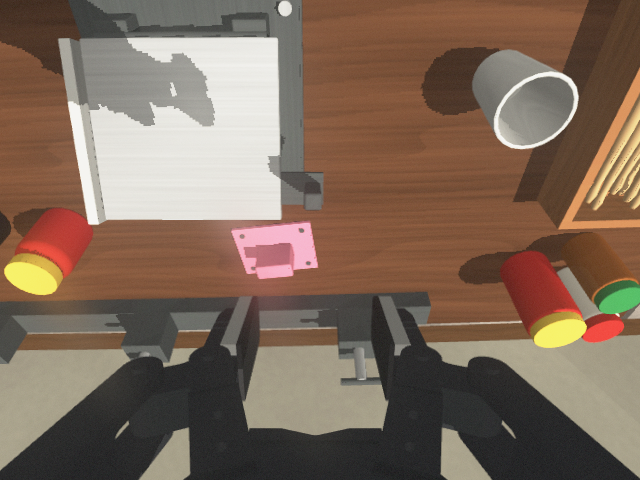

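The platen holds at 0.449 rad; its face at (180,130) lies level with the cheek at (80,130), and nothing else has moved. Next is the plate.

Call:
arm_command([
  [[-0.05,-0.98,0.01],[-0.02,0.133,-0.1]],
  [[-0.05,-0.98,0.01],[-0.02,0.133,-0.1]],
  [[-0.05,-0.98,0.01],[-0.02,0.133,-0.1]],
  [[-0.05,-0.98,0.01],[-0.02,0.133,-0.1]],
  [[-0.05,-0.98,0.01],[-0.02,0.133,-0.1]],
])

```text
clock: 5.8
position: [497.4, 45.8, 297.4]
ee_rot: [-0.143, 0.99, -0.002, -0.005]
contact_force: [1.6, 0.3, 0.1]
gripper_width: 47.1
grasp_force: 0.0
```

```bash
python3 - <<'E'
from h import *
go([495,-250,240],tool(.285,0,True))
E
```

```text
from [497.4395  45.8192 297.4222] shift [ 0.3419 -1.1315  0.2361] turn [-0.0009 -0.0031  0.0006] rows 6.027014440644529 0.069148888966028
```

Call:
arm_command([
  [[0.3,-0.98,0.15],[0,-0.003,0]],
  [[0.3,-0.98,0.15],[0,-0.003,0]],
  [[0.3,-0.98,0.15],[0,-0.003,0]],
  [[0.3,-0.98,0.15],[0,-0.003,0]],
  [[0.3,-0.98,0.15],[0,-0.003,0]],
])

```text
clock: 6.3
position: [492.7, -203.1, 261.8]
ee_rot: [-0.14, 0.99, -0.002, 0.001]
contact_force: [0.2, 0.8, 0.6]
gripper_width: 47.0
grasp_force: 0.0
```

Call:
arm_command([
  [[0.04,-0.15,0.1],[0,0,0]],
  [[0.04,-0.15,0.1],[0,0,0]],
  [[0.04,-0.15,0.1],[0,0,0]],
])

```text
clock: 6.6
position: [493.6, -240.6, 236.6]
ee_rot: [-0.14, 0.99, -0.001, 0.0]
contact_force: [0.9, 0.4, 0.7]
gripper_width: 46.8
grasp_force: 0.0
```

```bash
python3 - <<'E'
from h import *
c=arm.camera_info('wrist'); im,d=arm.get_image('wrist'); cv2.imwrite('pics/w5.png',im); C=cloud('wrist',d,c); np.save('w5.npy',C)
Z=C[...,2]; near=(abs(C[...,0]-513)<100)&(abs(C[...,1]+257)<100)
hsv=cv2.cvtColor(im,cv2.COLOR_BGR2HSV)
b=near&(Z>43)&(Z<58)&(hsv[...,1]>60); p=C[b]; print('block',b.sum(),np.median(p,0),cv2.minAreaRect(p[:,:2].astype(np.float32)))
m=(near&(im.min(2)>140)&(Z<14)).astype(np.uint8); k,l,st,ce=cv2.connectedComponentsWithStats(m); i=1+np.argmax(st[1:,4]); p=C[l==i]; print('plate',st[i],np.median(p[:,2]),cv2.minAreaRect(p[:,:2].astype(np.float32)))
E
```

```text
block 1367 [ 513.4628 -256.8232   50.0667] ((515.1395263671875, -256.77899169921875), (49.26384735107422, 23.1837100982666), 16.00808334350586)
plate [ 248  159   93  105 7517] 6.232651952351887 ((516.3255004882812, -256.5836181640625), (110.87398529052734, 91.86127471923828), 15.826099395751953)
```

View pics/w5.png

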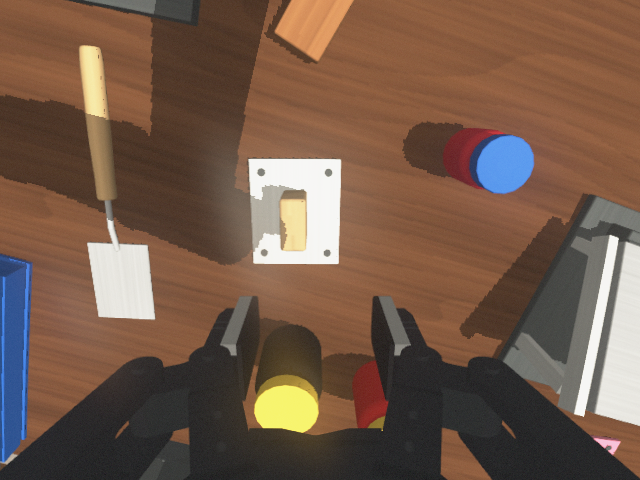

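The wrist view shows the aluminium plate centred at (295,211) with its wooden block at (294,222), jars at (287,405) and (500,165), clear of the gripper. Two views agree on centre (515.5, -256.7) and yaw 15.9 degrees.

```bash
python3 - <<'E'
from h import *
S=[arm.read_state() for _ in range(1)][0]; print(S['position'])
go([515.5,-256.7,80],tool(.278,0,True)); go([515.5,-256.7,15],tool(.278,0,True))
E
```

```text
[ 494.3861 -239.806   237.7918]
from [ 494.3861 -239.806   237.7918] shift [-0.0611 -0.0858  0.6316] turn [-0.0013  0.0006  0.0013] rows 3.2018401141189927 0.040209110364563774
from [ 494.3861 -239.806   237.7918] shift [-0.0606 -0.0848  0.8916] turn [-0.0013  0.0006  0.0013] rows 4.488535725233011 0.040209110364563774
```

Call:
arm_command([
  [[-0.061,-0.085,0.5],[0,0,0]],
  [[-0.061,-0.085,0.5],[0,0,0]],
  [[-0.061,-0.085,0.63],[0,0,0]],
  [[-0.061,-0.085,0.63],[0,0,0]],
])

```text
clock: 7.05
position: [513.2, -254.0, 76.5]
ee_rot: [-0.142, 0.99, 0.0, -0.002]
contact_force: [-1.6, -0.4, 0.3]
gripper_width: 46.9
grasp_force: 0.0
```

```bash
python3 - <<'E'
from h import *
go([515.5,-256.7,15],tool(.278,0,True))
E
```

```text
from [ 513.2202 -253.9917   76.5415] shift [-0.0069 -0.0132  0.2461] turn [ 0.0003 -0.0016  0.0019] rows 1.2328638677550257 0.05238153744914114
```

Call:
arm_command([
  [[-0.005,-0.008,0.12],[0,0,0]],
  [[-0.005,-0.008,0.245],[0,0,0]],
  [[-0.005,-0.008,0.245],[0,0,0]],
  [[-0.005,-0.008,0.245],[0,0,0]],
])

```text
clock: 7.45
position: [519.8, -257.6, 22.3]
ee_rot: [-0.142, 0.99, -0.003, 0.003]
contact_force: [0.6, 0.4, 0.4]
gripper_width: 47.0
grasp_force: 0.0
```

Call:
arm_command([
  [[0,0,0],[0,0,0]],
  [[0,0,0],[0,0,0]],
  [[0,0,0],[0,0,0]],
  [[0,0,0],[0,0,0]],
  [[0,0,0],[0,0,0]],
], grip=0)

```text
clock: 7.95
position: [520.3, -258.0, 23.2]
ee_rot: [-0.142, 0.99, -0.003, 0.005]
contact_force: [-0.2, 1.8, 6.9]
gripper_width: 23.0
grasp_force: 59.9
```

```bash
python3 - <<'E'
from h import *
s=arm.read_state(); print({k:np.round(v,3) for k,v in s.items()})
E
```

```text
{'clock': np.float64(7.95), 'joints': array([-0.18 ,  0.534, -0.352,  0.005, -0.674, -1.11 ]), 'joint_vel': array([ 0.   ,  0.   , -0.001, -0.   , -0.   , -0.   ]), 'joint_efforts': array([ -0.905, -36.479,  11.216,   2.61 ,   0.275,  -0.005]), 'position': array([ 520.299, -258.025,   23.176]), 'ee_rot': array([-0.142,  0.99 , -0.003,  0.005]), 'contact_force': array([-0.234,  1.805,  6.939]), 'wrist_torque': array([0.895, 0.106, 0.001]), 'grasp_force': np.float64(59.877), 'gripper_width': np.float64(22.956)}
```

The grip is a little shallow: the TCP is at 23 mm and I wanted about 15. It costs little to re-grip deeper and more central.

Call:
arm_command([
  [[0,0,0],[0,0,0]],
  [[0,0,0],[0,0,0]],
  [[0.016,0,0.03],[0,0,0]],
  [[0.016,0,0.03],[0,0,0]],
  [[0.016,0,0.03],[0,0,0]],
], grip=0.55)

```text
clock: 8.45
position: [513.9, -259.0, 12.2]
ee_rot: [-0.141, 0.99, -0.002, 0.002]
contact_force: [0.9, 0.0, -0.1]
gripper_width: 46.9
grasp_force: 0.0
```

Call:
arm_command([
  [[0,0,0],[0,0,0]],
  [[0,0,0],[0,0,0]],
  [[0,0,0],[0,0,0]],
  [[0,0,0],[0,0,0]],
  [[0,0,0],[0,0,0]],
], grip=0)

```text
clock: 8.95
position: [514.9, -259.0, 13.0]
ee_rot: [-0.141, 0.99, -0.002, 0.003]
contact_force: [0.1, -1.1, 0.4]
gripper_width: 23.3
grasp_force: 59.0
```

```bash
python3 - <<'E'
from h import *
s=arm.read_state(); print({k:np.round(v,3) for k,v in s.items() if k in('position','ee_rot','contact_force','wrist_torque')})
E
```

```text
{'position': array([ 514.866, -258.983,   13.002]), 'ee_rot': array([-0.141,  0.99 , -0.002,  0.003]), 'contact_force': array([ 0.125, -1.069,  0.403]), 'wrist_torque': array([ 0.021, -0.034, -0.007])}
```

Call:
arm_command([
  [[0,0,-0.1],[0,0,0]],
  [[0,0,-0.3],[0,0,0]],
  [[0,0,-0.5],[0,0,0]],
  [[0,0,-0.7],[0,0,0]],
  [[0,0,-0.8],[0,0,0]],
])

```text
clock: 9.45
position: [514.8, -258.7, 217.8]
ee_rot: [-0.142, 0.99, -0.004, 0.006]
contact_force: [0.3, -0.7, -1.4]
gripper_width: 23.1
grasp_force: 59.1
```

```bash
cat >> h.py <<'E'
YAWP,TILT=-.042,.449
# plate in the tool frame, from the grasp readings
_R0=R.from_quat([-0.141,0.99,-0.002,0.003]); _p0=np.array([514.5,-258.5,13.0])
GR=_R0.inv()*R.from_euler('z',.280); GP=_R0.inv().apply(np.array([515.8,-256.7,0])-_p0)
def place(off,yaw=YAWP,tilt=TILT):
    """tool pose that brings the plate to face coords off, parallel to the face (plate x up the slope)"""
    F=R.from_euler('z',yaw)*R.from_euler('y',-tilt); p=H+R.from_euler('z',YAW).apply([0,0,0])+F.apply(np.array(off)+[80,0,0])
    T=F*GR.inv(); return p-T.apply(GP),T
E
python3 - <<'E'
from h import *
s=arm.read_state(); print(s['contact_force'],s['wrist_torque'],s['gripper_width'],GP,GR.as_rotvec())
p,T=place([0,0,60]); print(p); go(p,T); go(p+[0,0,60],T)
E
```

```text
[ 0.3436 -0.7244 -1.3752] [ 0.012  -0.0129 -0.0083] 23.06368919725156 [-1.6809  1.428  13.0025] [ 0.0046 -3.1362  0.0075]
[484.6183 129.601  149.9313]
from [ 514.8226 -258.7048  217.7675] shift [-0.3166  1.5272  0.2608] turn [ 0.023  -0.1395  0.1019] rows 7.906845014141094 3.650843457155702
from [ 514.8226 -258.7048  217.7675] shift [-0.319   1.5251  0.0208] turn [ 0.023  -0.1395  0.1019] rows 7.79115262231506 3.650843457155702
```

Call:
arm_command([
  [[-0.18,0.9,0],[0.023,-0.14,0.102]],
  [[-0.18,0.9,0],[0.023,-0.14,0.102]],
  [[-0.18,0.9,0],[0.023,-0.14,0.102]],
  [[-0.18,0.9,0],[0.023,-0.14,0.102]],
  [[-0.18,0.9,0],[0.023,-0.14,0.102]],
])

```text
clock: 9.95
position: [496.4, -66.5, 211.9]
ee_rot: [0.017, 0.976, -0.011, 0.215]
contact_force: [1.1, -1.4, -1.5]
gripper_width: 23.4
grasp_force: 59.4
```

```bash
python3 - <<'E'
from h import *
p,T=place([0,0,60]); go(p+[0,0,40],T)
E
```

```text
from [496.3673 -66.4612 211.9375] shift [0.1027 0.783  0.0378] turn [-0.0019 -0.0064  0.0019] rows 3.952857118080271 0.14609830609645183
```

Call:
arm_command([
  [[0.05,0.4,0],[0,-0.006,0]],
  [[0.1,0.7,0.03],[0,-0.006,0]],
  [[0.103,0.783,0.038],[0,-0.006,0]],
  [[0.103,0.783,0.038],[0,-0.006,0]],
  [[0.103,0.783,0.038],[0,-0.006,0]],
])

```text
clock: 10.45
position: [485.4, 132.0, 189.5]
ee_rot: [0.013, 0.974, -0.011, 0.224]
contact_force: [0.5, -0.7, -1.4]
gripper_width: 23.5
grasp_force: 59.5
```

```bash
cat > look.py <<'E'
from h import *
import sys
s=arm.read_state(); c=arm.camera_info('wrist'); im,d=arm.get_image('wrist'); cv2.imwrite(f'pics/{sys.argv[1]}.png',im); C=cloud('wrist',d,c)
Tm=R.from_quat(s['ee_rot'])
q=Tm.inv().apply(np.nan_to_num(C.reshape(-1,3))-s['position']).reshape(C.shape)   # in tool frame
# plate top: tool z ~ 7
m=(abs(q[...,0])<75)&(abs(q[...,1])<60)&(abs(q[...,2]-GP[2]+6)<6)&(im.min(2)>90)
P=q[m]
if len(P)>50:
    for _ in range(5):
        A=np.c_[P[:,:2],np.ones(len(P))]; w=np.linalg.lstsq(A,P[:,2],rcond=None)[0]; r=P[:,2]-A@w; P=P[abs(r)<3*r.std()+.3]
    print('plate top in tool',w,len(P),r.std(),P.min(0),P.max(0),'expect',GR.apply([0,0,1]))
    n=Tm.apply(np.array([w[0],w[1],-1])); print('plate normal world: tilt',np.arctan2(np.hypot(n[0],n[1]),abs(n[2])),n/np.linalg.norm(n))
F=R.from_euler('z',YAWP)*R.from_euler('y',-TILT); print('face n',F.apply([0,0,1]))
pp=s['position']+Tm.apply(GP); print('plate in face',F.inv().apply(pp-H)-[80,0,0], 'rot', (F.inv()*Tm*GR).as_rotvec(), 'f along n',F.apply([0,0,1])@s['contact_force'],s['contact_force'],s['wrist_torque'])
E
python3 look.py w6
```

```text
plate top in tool [-0.0044 -0.0036  6.7215] 25124 0.6097487481288613 [-56.9322 -45.4826   4.3048] [53.5222 44.8476  8.8743] expect [-0.0054 -0.0048 -1.    ]
plate normal world: tilt 0.4478562883843597 [-0.4324  0.024   0.9014]
face n [-0.4337  0.0182  0.9009]
plate in face [17.7481  2.3508 95.3359] rot [-0.0047  0.0022  0.0136] f along n -1.5020332950260447 [ 0.5087 -0.7453 -1.4073] [-0.0203  0.9858 -0.0551]
```

View pics/w6.png

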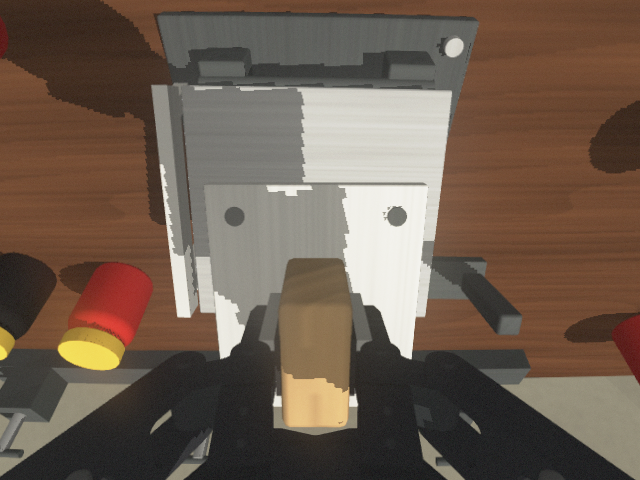

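The plate at (315,270) is held square and parallel to the platen: the normals agree within 0.006 rad. Its near edge at (315,185) runs parallel to the platen's. Now I'll centre it and come down along the normal to about 10 mm.

```bash
python3 - <<'E'
from h import *
p,T=place([0,0,12]); go(p,T)
E
```

```text
from [485.6022 131.9499 189.3525] shift [ 0.0727 -0.0052  0.3324] turn [-0.0015 -0.0008  0.0043] rows 1.7014100933457237 0.09690383204771932
```

Call:
arm_command([
  [[0.073,-0.006,0.12],[0,0,0.004]],
  [[0.073,-0.006,0.24],[0,0,0.004]],
  [[0.073,-0.006,0.32],[0,0,0.004]],
  [[0.073,-0.006,0.32],[0,0,0.004]],
  [[0.073,-0.006,0.32],[0,0,0.004]],
])

```text
clock: 11.0
position: [510.3, 120.6, 135.6]
ee_rot: [0.02, 0.979, -0.009, 0.202]
contact_force: [-0.4, 0.2, -1.2]
gripper_width: 23.3
grasp_force: 59.6
```

```bash
python3 look.py w7
```

```text
plate top in tool [-0.0043 -0.0035  6.6978] 25116 0.6072358416031746 [-57.2826 -45.3842   4.2998] [53.4414 44.948   8.8278] expect [-0.0054 -0.0048 -1.    ]
plate normal world: tilt 0.40375184364852285 [-0.3923  0.0212  0.9196]
face n [-0.4337  0.0182  0.9009]
plate in face [16.674  -7.9655 35.7297] rot [-0.0034  0.0463  0.0009] f along n -0.8993841416100274 [-0.4463  0.2285 -1.2178] [0.0494 0.962  0.0925]
```

View pics/w7.png

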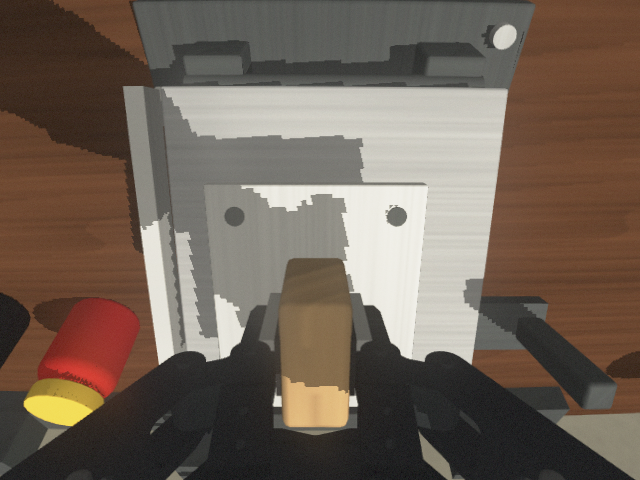

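The arm stopped short of the commanded pose: the plate is 36 mm off and the tilt dropped to 0.404. The platen looks undisturbed. I'll check for a joint limit.

```bash
python3 - <<'E'
from h import *
s=arm.read_state(); print(s['joints'],s['position'],s['ee_rot'],s['joint_vel'])
E
python3 -c "
import bench;print([x for x in dir(bench.arm) if x[0]!='_'])"
```

```text
[ 0.5201  0.1542 -0.9312  1.0198 -0.259  -3.0961] [510.2978 120.9479 136.1044] [ 0.0193  0.979  -0.0084  0.2029] [ 0.0097 -0.0126  0.0033  0.0014  0.0031 -0.0024]
['IKError', 'camera_info', 'get_image', 'job_done', 'read_state', 'spot_in', 'tcp_to_grasp']
```

Joint 6 is at its limit (-3.096), because near the wrist singularity joint 4 winds up. The plate may lie either way round, so I'll back off and turn the tool half a turn about its own axis, which puts joint 6 near 0.

Call:
arm_command([
  [[0,0.02,-0.15],[0,0,0]],
  [[0,0.02,-0.3],[0,0,0]],
  [[0,0.02,-0.36],[0,0,-0.045]],
  [[0,0.02,-0.36],[0,0,-0.09]],
  [[0,0.02,-0.36],[0,0,-0.135]],
])

```text
clock: 11.55
position: [474.4, 129.2, 220.3]
ee_rot: [-0.191, 0.96, -0.05, 0.198]
contact_force: [-0.6, 0.5, -1.2]
gripper_width: 23.4
grasp_force: 59.8
```

Call:
arm_command([
  [[0,0,0],[0,0,-0.047]],
  [[0,0,0],[0,0,-0.094]],
  [[0,0,0],[0,0,-0.141]],
  [[0,0,0],[0,0,-0.188]],
  [[0,0,0],[0,0,-0.235]],
])

```text
clock: 12.05
position: [474.4, 128.5, 219.1]
ee_rot: [-0.524, 0.827, -0.118, 0.165]
contact_force: [0.2, 0.2, -1.1]
gripper_width: 23.1
grasp_force: 59.8
```

```bash
cat >> h.py <<'E'
def place2(off,yaw=YAWP,tilt=TILT):
    """as place, the plate turned half round"""
    F=R.from_euler('z',yaw)*R.from_euler('y',-tilt); T=F*R.from_euler('z',np.pi)*GR.inv()
    return H+F.apply(np.array(off)+[80,0,0])-T.apply(GP),T
E
python3 - <<'E'
from h import *
print(arm.read_state()['joints']); p,T=place2([0,0,80]); go(p,T)
E
```

```text
[ 0.7299 -0.0099 -0.7775  0.5452 -0.5748 -1.5987]
from [474.3533 128.4647 219.1262] shift [0.0071 0.0642 0.1896] turn [ 0.0129  0.0038 -0.6275] rows 1.0013181005419007 13.151406348674305
```

Call:
arm_command([
  [[0,0,0],[0,0,-0.047]],
  [[0,0,0],[0,0,-0.094]],
  [[0,0,0],[0,0,-0.141]],
  [[0,0,0],[0,0,-0.188]],
  [[0,0,0],[0,0,-0.235]],
])

```text
clock: 12.55
position: [474.3, 128.5, 219.1]
ee_rot: [0.787, -0.582, 0.17, -0.111]
contact_force: [0.5, -1.0, -0.2]
gripper_width: 23.1
grasp_force: 59.8
```

Call:
arm_command([
  [[0,0,0],[0,0,-0.047]],
  [[0,0,0],[0,0,-0.094]],
  [[0,0,0],[0,0,-0.141]],
  [[0,0,0],[0,0,-0.188]],
  [[0,0,0],[0,0,-0.235]],
])

```text
clock: 13.05
position: [474.4, 128.5, 219.2]
ee_rot: [0.944, -0.259, 0.199, -0.043]
contact_force: [-0.4, -0.4, -0.8]
gripper_width: 23.6
grasp_force: 59.8
```

```bash
python3 - <<'E'
from h import *
print(arm.read_state()['joints']); p,T=place2([0,0,60]); go(p,T)
E
```

```text
[ 0.7299 -0.0099 -0.7775  0.5452 -0.5748 -0.1221]
from [474.3781 128.476  219.1594] shift [-0.0608  0.0113  0.2696] turn [ 0.006   0.0098 -0.1575] rows 1.3828998263629129 3.309681728071688
```

Call:
arm_command([
  [[0,0,0],[0.006,0.01,-0.158]],
  [[0,0,0],[0.006,0.01,-0.158]],
  [[-0.03,0.005,0.15],[0.006,0.01,-0.158]],
  [[-0.06,0.011,0.27],[0.006,0.01,-0.158]],
  [[-0.06,0.011,0.27],[0.006,0.01,-0.158]],
])

```text
clock: 13.55
position: [487.2, 131.8, 149.3]
ee_rot: [0.976, -0.02, 0.219, 0.003]
contact_force: [0.0, -0.7, -0.4]
gripper_width: 23.8
grasp_force: 59.8
```

```bash
sed -i "s/F.inv()\*Tm\*GR)/(F*R.from_euler('z',np.pi)).inv()*Tm*GR)/" look.py; python3 look.py w8; python3 - <<'E'
from h import *
print(arm.read_state()['joints']); p,T=place2([0,0,30]); go(p,T)
E
```

```text
plate top in tool [-0.0035 -0.0026  6.6482] 25320 0.6179644009435682 [-56.14   -44.5569   4.2732] [53.5703 45.78    8.8208] expect [-0.0054 -0.0048 -1.    ]
plate normal world: tilt 0.4449176345092644 [-0.43    0.0179  0.9026]
face n [-0.4337  0.0182  0.9009]
plate in face [-1.5382 -0.4614 58.3178] rot [ 0.0021 -0.0022 -0.0021] f along n -0.3741011950551153 [ 0.0163 -0.7044 -0.3932] [-0.0808  0.929  -0.0694]
[ 0.5352  0.0958 -0.9905  1.141  -0.2566 -0.0884]
from [486.399  131.1777 147.8102] shift [ 0.0126 -0.0042  0.1093] turn [ 0.0011  0.0015 -0.0004] rows 0.5503525942134527 0.03954380823973764
```

Call:
arm_command([
  [[0.006,-0.002,0.05],[0,0.001,0]],
  [[0.012,-0.002,0.11],[0,0.001,0]],
  [[0.012,-0.002,0.11],[0,0.001,0]],
])

```text
clock: 13.9
position: [503.8, 131.7, 128.8]
ee_rot: [0.975, -0.021, 0.221, 0.004]
contact_force: [0.0, -1.9, -1.5]
gripper_width: 23.3
grasp_force: 59.6
```

```bash
python3 look.py w9; python3 - <<'E'
from h import *
print(arm.read_state()['joints']); p,T=place2([0,0,12]); go(p,T)
E
```

```text
plate top in tool [-0.0028 -0.0028  6.6647] 25374 0.6229006776453092 [-57.6904 -44.5338   4.3175] [53.5676 45.9347  8.8585] expect [-0.0054 -0.0048 -1.    ]
plate normal world: tilt 0.449136941414967 [-0.4337  0.0206  0.9008]
face n [-0.4337  0.0182  0.9009]
plate in face [ 4.572   0.068  32.6535] rot [ 0.0044  0.0027 -0.0046] f along n -1.3809075915278564 [ 0.0216 -1.8968 -1.4841] [-0.0773  1.0057 -0.0324]
[ 0.3404  0.1483 -1.008   1.5925 -0.1617 -0.3737]
from [503.925  131.3371 129.0635] shift [-0.0188 -0.0007  0.0835] turn [ 0.0015 -0.0009 -0.0021] rows 0.427929890968396 0.057385411167188836
```

Joint 5 is now at its limit (-0.16), because the forearm lies nearly parallel to the tool there. I'll fit a kinematic model from the recorded joint and pose readings and look for a solution with margin.

```bash
cat > kin.py <<'E'
from h import *
from scipy.optimize import least_squares
D=[([-0.855,0.385,0.008,0,-1.194,-0.259],[275.685,-560.889,231.312],[-0.226,0.974,0.001,0]),
([-0.18,.534,-.352,.005,-.674,-1.11],[520.3,-258.0,23.2],[-0.142,0.99,-0.003,0.005]),
([.5201,.1542,-.9312,1.0198,-.259,-3.0961],[510.3,120.9,136.1],[.0193,.979,-.0084,.2029]),
([.7299,-.0099,-.7775,.5452,-.5748,-1.5987],[474.35,128.5,219.1],[-0.524,0.827,-0.118,0.165]),
([.7299,-.0099,-.7775,.5452,-.5748,-.1221],[474.35,128.5,219.1],[0.944,-0.259,0.199,-0.043]),
([.5352,.0958,-.9905,1.141,-.2566,-.0884],[486.5,131.3,148.2],[0.976,-0.02,0.219,0.003]),
([.3404,.1483,-1.008,1.5925,-.1617,-.3737],[503.9,131.4,129],[0.975,-0.021,0.221,0.004])]
E_=lambda a,t:R.from_euler(a,t)
def fk(q,k):
    d1,a2,a3,d4,os,ow,L,s4,s6=k[:9]
    A=E_('z',q[0]); B=A*E_('y',q[1]-q[2]); W=B*E_('x',s4*q[3]); V=W*E_('y',-q[4])
    p=np.array([0,0,d1])+A.apply([a2*np.sin(q[1]),os,a2*np.cos(q[1])])+B.apply([d4,0,a3])+W.apply([0,ow,0])+V.apply([L,0,0])
    return p,V*E_('x',s6*q[5])*R.from_rotvec(k[9:12])
def res(x,s4,s6,data=D):
    k=np.r_[x[:7],s4,s6,x[7:]]; o=[]
    for q,p,r in data:
        P,Q=fk(q,k); o+=list(P-p)+list((Q.inv()*R.from_quat(r)).as_rotvec()*300)
    return np.array(o)
def fit():
    best=None
    for s4 in(1,-1):
        for s6 in(1,-1):
            V=E_('z',D[0][0][0])*E_('y',D[0][0][1]-D[0][0][2]-D[0][0][4])*E_('x',s6*D[0][0][5])
            c=(V.inv()*R.from_quat(D[0][2])).as_rotvec()
            for ow in(-150,150):
                f=least_squares(res,np.r_[200,400,0,400,0,ow,200,c],args=(s4,s6))
                if best is None or f.cost<best[0]: best=(f.cost,np.r_[f.x[:7],s4,s6,f.x[7:]],f.fun)
    return best
E
python3 - <<'E'
from kin import *
b=fit(); print(b[0],b[1]); print(b[2].reshape(-1,6).round(1)); np.save('k.npy',b[1])
E
```

```text
1.2181821012511442 [ 160.5275  564.5143    0.1893  421.735    -0.0058 -159.8922  297.3283
   -1.       -1.       -1.2091    1.2092   -1.2093]
[[ 0.1  0.1 -0.  -0.6 -0.2  0.2]
 [-0.1 -0.1 -0.1 -0.1 -0.3 -0.1]
 [ 0.   0.1  0.1 -0.  -0.  -0. ]
 [ 0.  -0.   0.1 -0.3 -0.   0.1]
 [ 0.  -0.   0.1  0.3  0.   0.1]
 [-0.1 -0.1 -0.3  0.5  0.7  0.4]
 [ 0.  -0.   0.1  0.2 -0.2 -0.7]]
```

The model fits to 0.3 mm. Next I'll search all branches for the placing pose.

```bash
cat >> kin.py <<'E'
LO=np.array([-3.14,-1.21,-1.07,-3.16,-2.99,-3.1]); HI=np.array([3.14,2.06,1.41,2.05,-.16,3.1])
def ik(p,T,k,n=60,seed=None):
    rng=np.random.default_rng(0); S=[]
    for i in range(n):
        q0=rng.uniform(LO,HI) if seed is None else seed
        def f(q):
            P,Q=fk(q,k); return np.r_[(P-p)/100,(Q.inv()*T).as_rotvec()]
        r=least_squares(f,np.clip(q0,LO+1e-3,HI-1e-3),bounds=(LO,HI))
        if r.cost<1e-8 and not any(np.linalg.norm(r.x-s)<.05 for s in S): S.append(r.x)
        if seed is not None: return r.x,r.cost
    return S
E
python3 - <<'E'
from kin import *
k=np.load('k.npy')
for z in (30,0):
  for nm,pl in(('nf',place),('fl',place2)):
    p,T=pl([0,0,z])
    for s in ik(p,T,k): print(z,nm,s,'margin',np.min(np.minimum(s-LO,HI-s)))
# regrasp with tool pitched by b about the plate's y (flipped grasp): tool z leans
print('pitched')
for b in(-.3,-.2,-.1,.1,.2,.3):
  for nm,fl in(('nf',0),('fl',1)):
    F=R.from_euler('z',YAWP)*R.from_euler('y',-TILT-b); g=H+(R.from_euler('z',YAWP)*R.from_euler('y',-TILT)).apply([80,0,32])
    T=tool(YAWP,TILT+b,not fl); p=g+T.apply([0,0,19])
    for s in ik(p,T,k,25): print(b,nm,s,'margin',np.min(np.minimum(s-LO,HI-s)))
E
```

```text
pitched
-0.3 nf [ 0.6114  0.302  -0.5871  0.1681 -0.5694 -2.3608] margin 0.4093792703965795
-0.3 fl [ 0.6115  0.3021 -0.5869  0.1682 -0.5697  0.7807] margin 0.4097171241545503
-0.2 nf [ 0.6258  0.2698 -0.7303  0.4002 -0.4023 -2.5946] margin 0.24233403212247082
-0.2 fl [ 0.6258  0.2698 -0.7301  0.4001 -0.4028  0.5471] margin 0.24275783412290144
-0.1 fl [ 0.4893  0.2332 -0.942   1.0912 -0.1966 -0.017 ] margin 0.03662534890240848
0.3 nf [-0.0696  0.2542 -0.9001 -3.0837 -0.3328  1.5363] margin 0.07625375031715986
0.3 fl [-0.0694  0.2541 -0.9003 -3.0849 -0.3329 -1.6043] margin 0.07509052913164194
```

Holding the tool normal to the plate leaves no reachable solution there. Pitching the tool 0.25 rad within the grip (block pinched across y) leaves about 0.3 rad of joint margin. So I'll set the plate back where it was, re-grip it pitched, and return.

```bash
python3 - <<'E'
from kin import *
k=np.load('k.npy')
TB=E_('z',.28)*E_('z',np.pi)*GR.inv(); pB=np.array([515.7,-257.,1])-TB.apply(GP)
p,T=place2([0,0,100]); go(p,T)
for nm,pp in(('bench hi',pB+[0,0,200]),('bench',pB)): print(nm,pp,ik(pp,TB,k,20)); 
go(pB+[0,0,200],TB,(p,T))
b=-.25; T2=tool(.28,b,False); g=np.array([515.7,-257,34]); p2=g+T2.apply([0,0,19]); print('regrip',p2,ik(p2,T2,k,20)); go(p2,T2,(pB,TB))
E
```

```text
from [503.925  131.3371 129.0635] shift [-0.0197 -0.0008 -0.2685] turn [ 0.0015 -0.0009 -0.0021] rows 1.346190793275114 0.057385411167188836
bench hi [ 517.  -255.2  214. ] [array([-0.1785,  0.3194, -0.1349, -0.002 , -1.1235,  2.0331])]
bench [ 517.  -255.2   14. ] [array([-0.1785,  0.5489, -0.3521, -0.0028, -0.6768,  2.0344])]
from [470.5307 132.9367 187.483 ] shift [0.2676 1.5442 0.0045] turn [ 0.0229 -0.1421 -0.1002] rows 7.836138770702589 3.6747966044919163
regrip [ 511.1824 -258.2991   15.5907] [array([-0.1331,  0.6208, -0.2733,  0.1263, -0.9104,  1.8947])]
from [ 517.  -255.2   14. ] shift [-0.0258  0.0054 -0.0062] turn [-0.0014 -0.0779  0.0011] rows 0.13561556476345638 1.6320378810969176
```

Call:
arm_command([
  [[-0.01,0,-0.15],[0,0,0]],
  [[-0.02,0,-0.3],[0,0,0]],
  [[-0.02,0,-0.36],[0,0,0]],
  [[-0.02,0,-0.36],[0,0,0]],
])

```text
clock: 14.35
position: [462.1, 134.4, 207.2]
ee_rot: [0.975, -0.022, 0.222, 0.003]
contact_force: [2.0, -0.6, 1.2]
gripper_width: 23.3
grasp_force: 59.8
```

Call:
arm_command([
  [[0.16,0.93,0],[0.023,-0.142,-0.1]],
  [[0.16,0.93,0],[0.023,-0.142,-0.1]],
  [[0.16,0.93,0],[0.023,-0.142,-0.1]],
  [[0.16,0.93,0],[0.023,-0.142,-0.1]],
  [[0.16,0.93,0],[0.023,-0.142,-0.1]],
])

```text
clock: 14.85
position: [483.4, -6.3, 218.6]
ee_rot: [0.994, 0.079, 0.077, 0.016]
contact_force: [0.8, -0.4, -0.5]
gripper_width: 23.3
grasp_force: 59.8
```

```bash
cat >> kin.py <<'E'
TB=E_('z',.28)*E_('z',np.pi)*GR.inv(); pB=np.array([515.7,-257.,1])-TB.apply(GP)
E
python3 - <<'E'
from kin import *
go(pB+[0,0,200],TB)
E
```

```text
from [483.364   -6.328  218.6325] shift [-0.0299  1.0025  0.0588] turn [ 0.0184 -0.0487 -0.0395] rows 5.023549785108345 1.3703051119898915
```

Call:
arm_command([
  [[-0.03,1,0.05],[0.018,-0.049,-0.04]],
  [[-0.03,1,0.05],[0.018,-0.049,-0.04]],
  [[-0.03,1,0.05],[0.018,-0.049,-0.04]],
  [[-0.03,1,0.05],[0.018,-0.049,-0.04]],
  [[-0.03,1,0.05],[0.018,-0.049,-0.04]],
])

```text
clock: 15.35
position: [515.4, -243.2, 217.7]
ee_rot: [0.99, 0.14, -0.001, -0.001]
contact_force: [1.1, 0.3, -0.9]
gripper_width: 23.3
grasp_force: 59.7
```

```bash
python3 - <<'E'
from kin import *
go(pB+[0,0,30],TB)
E
```

```text
from [ 515.3565 -243.2288  217.6539] shift [-0.006   0.0487  0.6946] turn [ 0.0011 -0.0013 -0.0007] rows 3.481476537327224 0.03844381775158578
```

Call:
arm_command([
  [[-0.006,0.049,0.2],[0,0,0]],
  [[-0.006,0.049,0.4],[0,0,0]],
  [[-0.006,0.049,0.6],[0,0,0]],
  [[-0.006,0.049,0.69],[0,0,0]],
  [[-0.006,0.049,0.69],[0,0,0]],
])

```text
clock: 15.85
position: [513.4, -254.8, 41.4]
ee_rot: [0.99, 0.138, -0.006, -0.001]
contact_force: [0.3, 0.1, -1.3]
gripper_width: 23.5
grasp_force: 59.7
```

```bash
python3 - <<'E'
from kin import *
s=arm.read_state(); k=np.load('k.npy'); print(fk(s['joints'],k)[0],s['position'],s['contact_force'])
go(pB,TB)
E
```

```text
[ 513.3163 -254.9052   41.5426] [ 513.416  -254.8242   41.4065] [ 0.2902  0.1216 -1.2968]
from [ 513.416  -254.8242   41.4065] shift [0.0146 0.0057 0.1095] turn [ 0.0005  0.0018 -0.0018] rows 0.5528473458704583 0.0537023219680166
```

Call:
arm_command([
  [[0,0.004,0.05],[0,0.002,-0.002]],
  [[0,0.004,0.1],[0,0.002,-0.002]],
  [[0,0.004,0.1],[0,0.002,-0.002]],
])

```text
clock: 16.15
position: [516.2, -258.1, 20.0]
ee_rot: [0.99, 0.141, 0.001, 0.001]
contact_force: [-0.6, 0.4, 0.1]
gripper_width: 23.2
grasp_force: 59.8
```

Call:
arm_command([
  [[0,0,0.004],[0,0,0]],
  [[0,0,0.008],[0,0,0]],
  [[0,0,0.008],[0,0,0]],
])

```text
clock: 16.45
position: [516.7, -259.4, 18.6]
ee_rot: [0.99, 0.141, 0.001, 0.002]
contact_force: [1.3, -0.3, -1.6]
gripper_width: 23.3
grasp_force: 59.8
```

Call:
arm_command([
  [[0,0,0.007],[0,0,0]],
  [[0,0,0.014],[0,0,0]],
  [[0,0,0.018],[0,0,0]],
  [[0,0,0.018],[0,0,0]],
])

```text
clock: 16.85
position: [516.2, -259.5, 13.4]
ee_rot: [0.99, 0.141, 0.0, 0.002]
contact_force: [-0.6, -0.4, 0.2]
gripper_width: 23.3
grasp_force: 59.8
```

Call:
arm_command([
  [[0,0,0],[0,0,0]],
  [[0,0,0],[0,0,0]],
  [[0,0,0],[0,0,0]],
], grip=0.55)

```text
clock: 17.15
position: [516.5, -259.6, 13.6]
ee_rot: [0.99, 0.141, 0.001, 0.002]
contact_force: [0.2, -0.2, 0.4]
gripper_width: 47.1
grasp_force: 0.0
```

```bash
cat > plateview.py <<'E'
from kin import *
s=arm.read_state(); c=arm.camera_info('wrist'); im,d=arm.get_image('wrist'); C=cloud('wrist',d,c)
Z=C[...,2]; near=(abs(C[...,0]-515)<100)&(abs(C[...,1]+257)<100)
m=(near&(im.min(2)>90)&(abs(Z-6)<5)).astype(np.uint8); k,l,st,ce=cv2.connectedComponentsWithStats(m); i=1+np.argmax(st[1:,4]); p=C[l==i]; print('plate',st[i],np.median(p[:,2]),cv2.minAreaRect(p[:,:2].astype(np.float32)))
print(s['position'],s['ee_rot'])
T2=tool(.28,-.25,False); g=np.array([515.7,-257,34]); p2=g+T2.apply([0,0,19]); print(p2); go(p2,T2)
E
python3 plateview.py
```

```text
plate [  203   182   223   226 28070] 6.27452802735543 ((512.24072265625, -260.482177734375), (114.88661193847656, 93.89414978027344), 16.327926635742188)
[ 516.476  -259.5751   13.6054] [0.99   0.1413 0.0008 0.0023]
[ 511.1824 -258.2991   15.5907]
from [ 516.4427 -259.5469   13.5511] shift [-0.0188 -0.0106 -0.0082] turn [ 0.0017 -0.0799  0.0009] rows 0.11556327303640399 1.6737354512121558
```

Call:
arm_command([
  [[-0.015,0.002,-0.012],[0,-0.04,0]],
  [[-0.029,0.003,-0.008],[0,-0.08,0]],
  [[-0.029,0.003,-0.008],[0,-0.08,0]],
  [[-0.029,0.003,-0.008],[0,-0.08,0]],
])

```text
clock: 17.6
position: [509.4, -261.8, 14.8]
ee_rot: [0.982, 0.14, -0.123, 0.019]
contact_force: [0.3, 0.1, 0.0]
gripper_width: 47.1
grasp_force: 0.0
```

```bash
python3 - <<'E'
from kin import *
T2=tool(.28,-.25,False); g=np.array([514.3,-261,34]); p2=g+T2.apply([0,0,19]); print(p2); go(p2,T2); print(arm.read_state()['contact_force'])
E
```

```text
[ 509.7824 -262.2991   15.5907]
from [ 509.4337 -261.8165   14.8072] shift [ 0.      0.0023 -0.0032] turn [0.0014 0.0001 0.0008] rows 0.01967955466558812 0.034160109579374154
[0.2567 0.0872 0.0152]
```

Pose reached with no contact; closing.

Call:
arm_command([
  [[0,0,-0.004],[0,0,0]],
  [[0,0,-0.004],[0,0,0]],
  [[0,0,-0.004],[0,0,0]],
  [[0,0,-0.004],[0,0,0]],
  [[0,0,-0.004],[0,0,0]],
], grip=0)

```text
clock: 18.1
position: [509.7, -262.4, 17.0]
ee_rot: [0.982, 0.14, -0.123, 0.02]
contact_force: [-0.9, 0.2, 3.2]
gripper_width: 23.1
grasp_force: 59.2
```

```bash
python3 plateview.py | head -3; python3 - <<'E'
from h import *
s=arm.read_state(); print(s['position'],s['ee_rot'].tolist() if hasattr(s['ee_rot'],'tolist') else s['ee_rot'],s['contact_force'],s['wrist_torque'],s['gripper_width'])
E
```

```text
plate [  190   162   247   194 29255] 6.316875586743549 ((519.0718383789062, -259.76953125), (103.10076904296875, 94.38497161865234), 16.087615966796875)
[ 509.6843 -262.4222   17.014 ] [ 0.9823  0.1397 -0.1233  0.02  ]
[ 511.1824 -258.2991   15.5907]
[ 509.6603 -262.4345   17.0183] [0.982259491485032, 0.13974879302297463, -0.12342654148665887, 0.020061283429286158] [-1.3901 -0.2318  5.1274] [ 0.1523 -0.0252 -0.0159] 23.286951369477766
```

```bash
cat >> kin.py <<'E'
R2=R.from_quat([0.98226,0.13975,-0.12343,0.02006]); G2R=R2.inv()*E_('z',.281); G2P=R2.inv().apply(np.array([514.8,-260.8,0])-[509.66,-262.43,17.0])
def put(off,dr=(0,0,0),yaw=YAWP,tilt=TILT):
    F=E_('z',yaw)*E_('y',-tilt); T=F*R.from_rotvec(dr)*G2R.inv(); return H+F.apply(np.array(off)+[80,0,0])-T.apply(G2P),T
E
python3 - <<'E'
from kin import *
k=np.load('k.npy'); print(G2P)
for z in(80,0): p,T=put([0,0,z]); print(z,p,ik(p,T,k,25))
p,T=put([0,0,80]); s=arm.read_state(); go(p,T,(np.array(s['position'])+[0,0,200],R.from_quat(s['ee_rot'])))
print(R.from_quat(s['ee_rot']).inv().apply([0,0,200])/250)
E
```

```text
[ 9.4395 -0.2119 15.1303]
80 [470.982  131.4051 169.9709] [array([ 0.6856,  0.1255, -0.6137,  0.2118, -0.6975,  0.6902])]
0 [505.6766 129.9471  97.9004] [array([ 0.6278,  0.2794, -0.6542,  0.2673, -0.4994,  0.6752])]
from [ 509.6603 -262.4345  217.0183] shift [ 0.3274 -1.5567  0.1025] turn [0.0026 0.1411 0.1044] rows 7.970422886027789 3.6785890628668017
[-0.1985  0.0039 -0.775 ]
```

Call:
arm_command([
  [[-0.03,0,-0.1],[0,0,0]],
  [[-0.07,0,-0.28],[0,0,0]],
  [[-0.12,0,-0.47],[0,0,0]],
  [[-0.17,0.004,-0.66],[0,0,0]],
  [[-0.2,0.004,-0.78],[0,0,0]],
])

```text
clock: 18.65
position: [510.6, -262.5, 221.2]
ee_rot: [0.983, 0.14, -0.121, 0.021]
contact_force: [0.5, 0.2, -1.3]
gripper_width: 23.4
grasp_force: 59.0
```

Call:
arm_command([
  [[0.2,-0.93,0.02],[0.003,0.141,0.104]],
  [[0.2,-0.93,0.02],[0.003,0.141,0.104]],
  [[0.2,-0.93,0.02],[0.003,0.141,0.104]],
  [[0.2,-0.93,0.02],[0.003,0.141,0.104]],
  [[0.2,-0.93,0.02],[0.003,0.141,0.104]],
])

```text
clock: 19.15
position: [485.9, -24.8, 198.3]
ee_rot: [0.995, -0.021, 0.098, 0.003]
contact_force: [0.9, -1.0, -2.2]
gripper_width: 23.5
grasp_force: 59.3
```

```bash
python3 - <<'E'
from kin import *
s=arm.read_state(); print(s['position'],s['contact_force'],s['gripper_width'])
p,T=put([0,0,80]); go(p+[0,0,20],T)
E
```

```text
[485.8894 -24.7937 198.2598] [ 0.9271 -0.9755 -2.2168] 23.5454520759356
from [485.8894 -24.7937 198.2598] shift [-0.0902 -0.6218  0.0141] turn [-0.0008  0.0007 -0.0001] rows 3.142547383311565 0.022800669775149305
```

Call:
arm_command([
  [[-0.09,-0.62,0.014],[0,0,0]],
  [[-0.09,-0.62,0.014],[0,0,0]],
  [[-0.09,-0.62,0.014],[0,0,0]],
  [[-0.09,-0.62,0.014],[0,0,0]],
  [[-0.09,-0.62,0.014],[0,0,0]],
])

```text
clock: 19.65
position: [474.2, 131.0, 190.2]
ee_rot: [0.995, -0.019, 0.098, 0.004]
contact_force: [0.2, -0.1, -1.8]
gripper_width: 23.0
grasp_force: 59.5
```

```bash
cat > look2.py <<'E'
from kin import *
import sys
s=arm.read_state(); c=arm.camera_info('wrist'); im,d=arm.get_image('wrist'); cv2.imwrite(f'pics/{sys.argv[1]}.png',im); C=cloud('wrist',d,c)
Tm=R.from_quat(s['ee_rot']); F=E_('z',YAWP)*E_('y',-TILT)
def plane(P):
    for _ in range(6):
        A=np.c_[P[:,:2],np.ones(len(P))]; w=np.linalg.lstsq(A,P[:,2],rcond=None)[0]; r=P[:,2]-A@w; P=P[abs(r)<2.5*r.std()+.2]
    return w,P,r.std()
q=(Tm*G2R).inv().apply(np.nan_to_num(C.reshape(-1,3))-s['position']-Tm.apply(G2P))   # predicted plate frame
m=(abs(q[:,0])<70)&(abs(q[:,1])<55)&(abs(q[:,2]-6)<5); w,P,e=plane(q[m])
print('plate top in predicted plate frame',w,len(P),e,np.percentile(P,[.5,99.5],axis=0))
f=F.inv().apply(np.nan_to_num(C.reshape(-1,3))-H)-[80,0,0]
m=(abs(f[:,0])<75)&(abs(f[:,1])<80)&(abs(f[:,2])<7); 
if m.sum()>500: w,P,e=plane(f[m]); print('face in predicted face frame',w,len(P),e,np.percentile(P,[.5,99.5],axis=0))
pp=s['position']+Tm.apply(G2P); print('plate in face',F.inv().apply(pp-H)-[80,0,0],'rot',(F.inv()*Tm*G2R).as_rotvec(),'f on face frame',F.inv().apply(s['contact_force']),s['wrist_torque'],s['clock'],'w',s['gripper_width'])
E
python3 look2.py w10; python3 - <<'E'
from kin import *
p,T=put([0,0,15]); go(p,T)
E
```

```text
plate top in predicted plate frame [-0.0019 -0.0019  6.2901] 28026 0.5492346452688998 [[-36.9868 -44.9774   4.8005]
 [ 55.3897  43.7428   7.6257]]
face in predicted face frame [ 0.0021  0.0001 -0.2763] 19747 0.6588815586375785 [[-19.2761 -79.1799  -1.7895]
 [ 74.7679  79.6636   1.4632]]
plate in face [11.6106 -0.2572 96.7733] rot [0.0025 0.0024 0.0035] f on face frame [-0.5652 -0.0751 -1.6996] [0.0504 0.5182 0.0145] 19.65 w 22.958188273775196
from [474.2808 129.7443 190.2038] shift [ 0.0362 -0.0074  0.3284] turn [-0.0004  0.0008  0.0006] rows 1.6525924628968762 0.022569024758382256
```

View pics/w10.png

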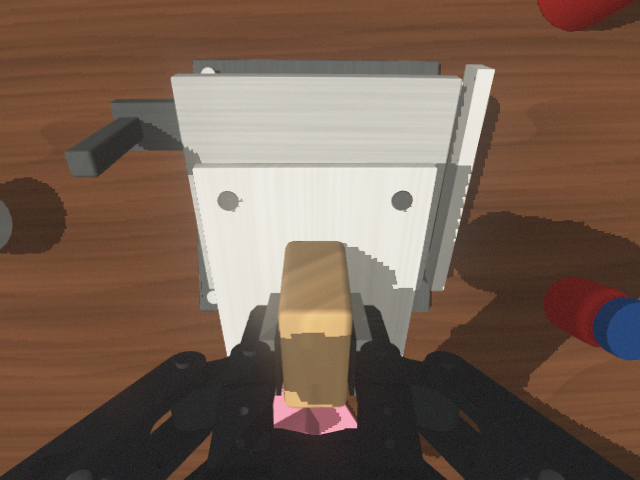

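From the far side, the plate at (315,220) is held square over the platen, with the post at (85,160) and the cheek at (475,150). The fitted planes agree within 0.004 rad. I'll descend along the normal.

Call:
arm_command([
  [[0.018,-0.004,0.15],[0,0,0]],
  [[0.036,-0.005,0.28],[0,0,0]],
  [[0.036,-0.005,0.328],[0,0,0]],
  [[0.036,-0.005,0.328],[0,0,0]],
  [[0.036,-0.005,0.328],[0,0,0]],
])

```text
clock: 20.2
position: [500.2, 128.4, 112.5]
ee_rot: [0.995, -0.021, 0.099, 0.004]
contact_force: [-0.2, -0.5, 0.1]
gripper_width: 23.2
grasp_force: 59.6
```

```bash
python3 look2.py w11; python3 - <<'E'
from kin import *
p,T=put([0,0,4]); go(p,T); F=E_('z',YAWP)*E_('y',-TILT); print('normal-down per mm in tool units',R.from_quat(arm.read_state()['ee_rot']).inv().apply(F.apply([0,0,-1]))/250)
E
```

```text
plate top in predicted plate frame [-0.0022 -0.0024  6.3099] 27983 0.5451732544133147 [[-36.854  -44.9129   4.8292]
 [ 55.3712  43.7417   7.63  ]]
face in predicted face frame [ 0.0002 -0.0001 -0.1726] 45011 0.5696491505467536 [[-69.2951 -79.5599  -1.6001]
 [ 74.7966  79.5933   1.2598]]
plate in face [ 1.4934 -1.7469 15.5149] rot [ 0.0008  0.0008 -0.0013] f on face frame [-0.1185 -0.4626  0.1761] [0.0419 0.4586 0.0285] 20.2 w 23.210591927777713
from [500.4893 128.9831 113.1649] shift [ 0.0042 -0.0049  0.0484] turn [-0.0007 -0.0001 -0.0002] rows 0.2441107955150431 0.0155393122423764
normal-down per mm in tool units [ 0.001  -0.      0.0039]
```

Call:
arm_command([
  [[0.004,-0.002,0.012],[0,0,0]],
  [[0.007,-0.003,0.024],[0,0,0]],
  [[0.01,-0.003,0.036],[0,0,0]],
  [[0.01,-0.003,0.04],[0,0,0]],
  [[0.01,-0.003,0.04],[0,0,0]],
])

```text
clock: 20.75
position: [504.3, 130.2, 102.8]
ee_rot: [0.995, -0.02, 0.098, 0.004]
contact_force: [-0.0, 0.8, -1.5]
gripper_width: 23.4
grasp_force: 59.6
```

```bash
python3 look2.py w12
```

```text
plate top in predicted plate frame [-0.002  -0.0024  6.3041] 28032 0.5487420771260981 [[-36.9136 -44.9327   4.8149]
 [ 55.3969  43.7672   7.6421]]
face in predicted face frame [ 0.0003 -0.     -0.1735] 48991 0.5534140248073124 [[-57.6263 -79.5356  -1.5393]
 [ 74.7903  79.5789   1.2084]]
plate in face [0.8552 0.2585 5.0143] rot [0.0018 0.0011 0.0007] f on face frame [-0.6972  0.7823 -1.2821] [ 0.0232  0.5234 -0.0562] 20.75 w 23.402618144872296
```

Call:
arm_command([
  [[0.001,0,0.004],[0,0,0]],
  [[0.002,0,0.008],[0,0,0]],
  [[0.003,0,0.012],[0,0,0]],
  [[0.004,0,0.016],[0,0,0]],
  [[0.004,0,0.016],[0,0,0]],
])

```text
clock: 21.3
position: [506.1, 130.1, 99.1]
ee_rot: [0.995, -0.02, 0.098, 0.004]
contact_force: [-0.6, -0.6, -0.8]
gripper_width: 23.6
grasp_force: 59.6
```

```bash
python3 look2.py w13 | tail -1
```

```text
plate in face [0.8908 0.2098 0.8669] rot [0.0017 0.001  0.0006] f on face frame [-0.8226 -0.6088 -0.4637] [0.0462 0.4064 0.001 ] 21.3 w 23.61419465029635
```

Call:
arm_command([
  [[0.0005,0,0.002],[0,0,0]],
  [[0.001,0,0.004],[0,0,0]],
  [[0.001,0,0.004],[0,0,0]],
])

```text
clock: 21.65
position: [506.6, 130.1, 98.3]
ee_rot: [0.995, -0.02, 0.099, 0.004]
contact_force: [0.0, -0.3, -0.8]
gripper_width: 23.1
grasp_force: 59.6
```

Call:
arm_command([
  [[0.0005,0,0.002],[0,0,0]],
  [[0.0005,0,0.002],[0,0,0]],
  [[0.0005,0,0.002],[0,0,0]],
])

```text
clock: 21.95
position: [506.8, 130.1, 98.0]
ee_rot: [0.995, -0.02, 0.099, 0.004]
contact_force: [-1.8, -0.2, 1.3]
gripper_width: 23.5
grasp_force: 60.0
```

```bash
python3 look2.py w13 | tail -1
```

```text
plate in face [ 1.026   0.2582 -0.3913] rot [0.002  0.0007 0.0005] f on face frame [-1.015  -0.2869  1.9775] [0.0571 0.737  0.0475] 21.95 w 23.5289144662657
```

Contact has begun, at about 3 N. I'll creep on.

Call:
arm_command([
  [[0.0005,0,0.002],[0,0,0]],
  [[0.0005,0,0.002],[0,0,0]],
  [[0.0005,0,0.002],[0,0,0]],
])

```text
clock: 22.3
position: [506.8, 130.1, 97.9]
ee_rot: [0.995, -0.02, 0.099, 0.004]
contact_force: [-5.5, 0.6, 5.3]
gripper_width: 23.3
grasp_force: 60.6
```

```bash
python3 look2.py w13 | tail -1
```

```text
plate in face [ 0.9713  0.256  -0.4919] rot [0.0019 0.0007 0.0006] f on face frame [-2.7144  0.4019  7.1476] [0.2642 1.4203 0.0335] 22.3 w 23.30819962393937
```

Call:
arm_command([
  [[0,0,0],[0,0,0]],
  [[0,0,0],[0,0,0]],
  [[0,0,0],[0,0,0]],
  [[0,0,0],[0,0,0]],
  [[0,0,0],[0,0,0]],
])

```text
clock: 22.85
position: [506.8, 130.1, 97.9]
ee_rot: [0.995, -0.02, 0.099, 0.004]
contact_force: [-4.5, 0.4, 5.6]
gripper_width: 23.4
grasp_force: 60.6
```

```bash
python3 look2.py w14
```

```text
plate top in predicted plate frame [ 0.0003 -0.0021  6.3296] 28035 0.5445827357236684 [[-36.9759 -44.9307   4.9543]
 [ 55.4412  43.7348   7.7297]]
face in predicted face frame [-0.011  -0.0006  2.3028] 79429 2.8777574170117375 [[-49.8113 -79.3304  -1.5729]
 [ 74.6827  79.2924   6.8618]]
plate in face [ 0.9962  0.2815 -0.4671] rot [0.002  0.0006 0.0006] f on face frame [-1.5947  0.2428  7.0356] [0.2378 1.3716 0.0405] 22.85 w 23.419538241735566
```

The force is steady at about 8 N on the face, the plate is flush and centred within about 2 mm, and the tilt hasn't moved. I'm handing in the job.

```bash
python3 -c "
from bench import arm; print(arm.job_done())"
```

```text
the job is handed in; nothing more can be done
None
```

I set the platen to about 0.45 rad (25.7°), then held the stencil plate flush and centred on it with a push of about 8 N, still gripped, and handed the job in; no verdict was returned.

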